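# Pack the drinks carrier and latch its gate

## Task

Get the open wooden carrier ready to be carried out: take the green tea tin out of it and stand it on the round cork mat, well centred, and stand every espresso cup and, if it is there, the glass creamer upright on the carrier's floor; set things down, do not drop them. When all that is done, push the carrier's gate shut until it snaps home on its ball catch, and leave the teal tumbler standing where it is.

Things in the scene. Friction and masses are not known exactly. Their poses are not given: they have to be found in the camera images.
- carrier: open-topped wooden carrier, fixed to the counter, 156 mm (its x) by 320 mm (its y), walls 62 mm high. Origin under its centre; z up. Inside: floor 8 mm above the origin, clear space x -68 to +68 mm, y from -160 (the gate end, level with the shut gate's inner face) to +150 mm. The gate closes the -y end; a brass catch housing stands at the gate end of the +x wall (x 83 to 104 mm, y -156 to -186 mm, up to 51 mm high)
- gate (a joint): angle of the carrier's gate, 0 = shut and latched, grows as it swings outward (clockwise from above); starts part open, stays where it is left (slight friction). From about 0.13 to 0.055 rad the ball catch resists with about 2.5 N at the free edge and throws the gate back open if it is let go; past that the catch pulls it to 0 and holds it
- gate_hinge (a point): hinge axis (vertical) of the gate, half-way up it (34 mm above the counter). The axes turn with the gate: x runs along the gate from the hinge to its free edge, -y is its outward normal, z up. The gate is 140 mm long, 12 mm thick (6 mm each side of the hinge axis), from 6 to 62 mm above the counter
- gate_push (a point): point on the outer face of the gate, 110 mm from the hinge and half-way up: a good place to push. Axes as for gate_hinge
- mat_top (a point): centre of the top face of the fixed round cork mat, 130 mm across, 8 mm thick
- tin_mid (a point): dark green round tea tin with a tan cap, 66 mm across (cap 69 mm, the top 19 mm), 89 mm high, 190 g; the point is its centre, 44.5 mm above its underside; z up. It stands in the carrier at the start
- creamer_mid (a point): clear glass creamer with a silver handle, 80 mm bowl, 120 mm over the handle, 86 mm high at the rim, 108 mm at the handle's top, 280 g. The point lies on the bowl's axis 43 mm above its underside; z up, the handle points to its own +y: a vertical loop 8 mm thick along x, from 33 to 77 mm out from the axis, 24 to 108 mm above the underside; firmest to grip 56 mm out and 92 mm up (it is open below 77 mm there). May be absent
- cup_a_mid (a point): white espresso cup with a green band, loop handle on one side; 63 mm bowl, 88 mm over the handle, 51 mm high, 110 g. The point lies on the bowl's axis half-way up (25.5 mm above its underside); z is up, the handle points to its own -y: a vertical loop, 11 mm thick along x, from 33 to 57 mm out from the axis, 16 to 49 mm above the underside. May be absent
- cup_b_mid (a point): white espresso cup with a green band, loop handle on one side; 63 mm bowl, 88 mm over the handle, 51 mm high, 110 g. The point lies on the bowl's axis half-way up (25.5 mm above its underside); z is up, the handle points to its own -y: a vertical loop, 11 mm thick along x, from 33 to 57 mm out from the axis, 16 to 49 mm above the underside. May be absent
- cup_c_mid (a point): white espresso cup with a green band, loop handle on one side; 63 mm bowl, 88 mm over the handle, 51 mm high, 110 g. The point lies on the bowl's axis half-way up (25.5 mm above its underside); z is up, the handle points to its own -y: a vertical loop, 11 mm thick along x, from 33 to 57 mm out from the axis, 16 to 49 mm above the underside. May be absent
- tumbler: teal glass tumbler, 68 mm across, 84 mm high, origin under its centre; to be left alone
There are look-alikes about, which are no part of the job. What is shaped like the part that bears tin_mid but orange is not meant.

How it is judged:
By the outcome, as a careful person would: the job done as asked, in the order asked, and still so for the second after the job is handed in, with the robot touching nothing.
Of cup_a, cup_b, cup_c, creamer only 3 to 4 are there at a start; the rules pass over those that are not, and their reading is None.
At some moment in a run one of tin may be knocked a few centimetres aside while the robot is not near it.
It also fails if it takes over 210 s, if anything falls off the work surface, if the arm or the gripper's body presses on something with over 40 N, if the wrist force passes 120 N, or if a joint passes its speed limit or range.

## Robot

A 7-joint arm with a two-finger parallel gripper is mounted at the origin on a cart in front of the work surface, level with it; the furniture and walls round the work are solid. World frame = base frame: x ahead of the robot, y to its left, z up, the work surface at z = 0. Lengths are in m, angles in rad, forces in N, time in s.
With the tool pointing down it reaches from about 0.35 to 0.9 m from the base axis. Payload 19.9 kg.
Tool frame: the origin (TCP) lies midway between the tips of the shut fingers; the grasp point (between the pads) lies 19 mm behind it (grip_point_offset is the distance from the TCP to the grasp point, in m); z points along the fingers, x is the direction in which the jaws open and shut, and the axes are right-handed (so a half turn about z gives the same grasp; the last joint's range is limited). The gripper opens to 94 mm and grips with 3 to 60 N. Pads are 16 mm wide; open, the fingers measure 119 mm over their backs; the gripper's body (75 mm by 177 mm) begins 78 mm behind the grasp point.
Start: joints at [1.077, 0.417, -0.01, 1.614, 0.005, 1.111, -0.053], TCP at [0.273, -0.562, 0.205] pointing down, gripper open.
Joint ranges: [-2.81, 2.81], [-0.39, 2.02], [-1.27, 1.25], [0.06, 2.57], [-1.19, 4.33], [0.19, 2], [-2.82, 2.82]. Speed limits (rad/s): [1.89, 1.89, 2.39, 2.39, 3.01, 3.01, 3.01].

## Interface

Orientations are given as a 3x3 rotation matrix whose columns are the frame's x, y, z axes.
In Python, from rig import state, snapshot, finish_job, regions_of, landmark_of, grip_point_offset gives the robot as it stands.
- The arm moves only by the shell command python3 -m creep 'ROWS' [FORCE]. ROWS is JSON, a list of rows, each a list of 3 entries, a list of its own where there are three numbers: the turn, a rotation vector about the tool's x, y, z in degrees, then the shift along the tool's x, y, z in mm, then the opening in per cent of the stroke, from 0 (shut) to 100 (fully open). A call has 1 to 12 rows; each row shifts and turns the commanded pose from where the row before left it, along the tool's axes as they then stand; what a row does not reach is not made up. A row lasts 1/8 s, in which the tool goes at most 62.5 mm and 10.7 degrees, less where a joint would pass 70% of its speed; a pose out of reach is approached as far as the arm can. A call is refused whole if a number of a shift passes 62.5 or a number of a turn 10.7, either way. A call with a gripper value outside its range is refused whole. The fingers move at their own pace and stop on an object; FORCE is the grip in N (left out, the last holds). Time passes only in rows, so rows that do not move let the fingers close. It gives the time, the measured TCP pose, the force and the opening at its end, in the units of the state.
- state(): the state, without advancing time (a new reading comes with each control period).
- snapshot(name): name is "side" or "top" or "wrist"; returns a dict with "pixels" (384x512x3 uint8, red, green, blue), "range_z" (384x512 float32, m along the optical axis (not along the pixel's ray), 0 where there is no reading), "vertical_fov" (degrees; the focal length in pixels is half the picture's height over the tangent of half this angle, whatever the lens; pixels are square), "cx", "cy" (the principal point, pixels), "origin" and "orientation" of the camera in the world. Camera axes: x right, y down, z forward; pixel columns grow to the right and rows downward; lengths in m; the calibration is good to about 2 mm. A picture is of the moment at which its call begins.
- finish_job(): hands the job in, once; it reports no verdict.
Trained networks look in a picture, given as the dict that the camera call returned (one of the last four; its "shot" number tells which), for a name from the list of things; names that differ only in an ending like _2 or _b are one class to them, and where a whole thing is asked for, a point or a joint stands for the part that bears it (a point fixed in the world has none). Each returns a list of dicts, best first, with "conf" (0 to 1); they miss things now and then, are a little off and sometimes report something else, mostly with a low value. They report only what shows in the picture. A call takes as long as a camera call. They do not tell look-alikes from the thing itself.
- regions_of(picture, target): "mask" (384x512 bool, what is visible of it).
- landmark_of(picture, target): "at" ([x, y, z] in m, in world coordinates, good to about 4 mm: a listed point, or the origin of a listed thing).
The state is a dict: "clock": time; "joints": joint angles; "joint_velocities": joint speeds; "tau": joint torques, N m; "tool_pos": TCP position; "ee_rot": TCP orientation; "force": force on the tool from outside, world axes, zero at the start; "ft_torque": the same for the moment, N m; "grip_width": opening from 0.0 (shut) to 1.0 (fully open).
Only numpy, scipy, OpenCV 4.12 (cv2) and the standard library are available. Lean on these libraries where they do the work, as an engineer would, in place of code of your own. Each camera call takes 0.05 s, during which the arm holds its last target.

## Working session

There is one attempt and no reset: what is moved stays moved. The work goes in short steps, Python scripts to look and compute and a shell command to move; the robot and the scene stay as the last step left them, time stands still between calls to the robot, and variables do not carry over. Pictures are saved under pics/ and viewed, and the job is handed in when it is done.

```bash
ls -la; mkdir -p pics; cat > h.py <<'E'
import numpy as np, cv2
from rig import *
def f(p): return p["pixels"].shape[0]/2/np.tan(np.radians(p["vertical_fov"])/2)
def save(p,n): cv2.imwrite("pics/"+n,cv2.cvtColor(p["pixels"],cv2.COLOR_RGB2BGR))
def cloud(p):
    z=p["range_z"];v,u=np.mgrid[:z.shape[0],:z.shape[1]]
    F=f(p);c=np.stack([(u-p["cx"])/F*z,(v-p["cy"])/F*z,z],-1)
    w=c@np.array(p["orientation"]).T+np.array(p["origin"]); w[z==0]=np.nan
    return w
E
python3 - <<'E'
from h import *
s=state();print(s["clock"],s["tool_pos"],np.round(s["ee_rot"],3).tolist(),s["force"],s["grip_width"],grip_point_offset)
for n in ["side","top","wrist"]:
    p=snapshot(n);save(p,n+"0.png");print(n,p["origin"],np.round(p["orientation"],2).tolist(),p["vertical_fov"])
    for t in ["carrier","gate_hinge","gate_push","mat_top","tin_mid","creamer_mid","cup_a_mid","tumbler"]:
        print(t,[(round(d["conf"],2),np.round(d["at"],3).tolist()) for d in landmark_of(p,t)])
E
```

```text
total 12
drwxr-xr-x  3 agent agent 4096 Dec  6 14:42 .
drwxr-xr-x 23 root  root  4096 Dec  6 14:42 ..
drwxr-xr-x  2 agent agent 4096 Dec  6 14:42 pics
0.0 [ 0.27324445 -0.56168691  0.20481797] [[0.437, -0.899, -0.001], [-0.899, -0.437, 0.001], [-0.001, 0.0, -1.0]] [ 0.19685319 -0.05096803 -0.667333  ] 1.0007780456127082 0.0188
side [-0.1426276  -1.27553951  1.25506699] [[0.9, -0.27, 0.35], [-0.44, -0.54, 0.72], [-0.0, -0.8, -0.6]] 47.92200364336
carrier []
gate_hinge [(0.17, [0.658, -0.415, 0.002])]
gate_push []
mat_top [(0.66, [0.486, -0.453, 0.004])]
tin_mid []
creamer_mid []
cup_a_mid []
tumbler [(0.69, [0.658, -0.412, 0.001])]
top [0.15420251 0.11068456 1.87489984] [[0.11, -0.97, 0.2], [-0.99, -0.11, 0.02], [0.0, -0.2, -0.98]] 46.855656138771984
carrier [(0.51, [0.503, 0.31, 0.054])]
gate_hinge [(0.57, [0.424, 0.15, 0.038])]
gate_push [(0.45, [0.497, 0.07, 0.033])]
mat_top [(0.7, [0.484, -0.454, 0.006]), (0.41, [0.5, 0.312, 0.052])]
tin_mid [(0.59, [0.475, 0.716, 0.047]), (0.57, [0.498, 0.311, 0.052])]
creamer_mid [(0.82, [0.506, -0.026, 0.046])]
cup_a_mid [(0.71, [0.494, -0.129, 0.025])]
tumbler [(0.61, [0.66, -0.416, 0.001])]
wrist [ 0.34046984 -0.52988025  0.38534517] [[0.44, -0.87, -0.23], [-0.9, -0.42, -0.11], [0.0, 0.25, -0.97]] 67.44271782625952
carrier []
gate_hinge []
gate_push []
mat_top []
tin_mid []
creamer_mid []
cup_a_mid []
tumbler []
```

View pics/side0.png

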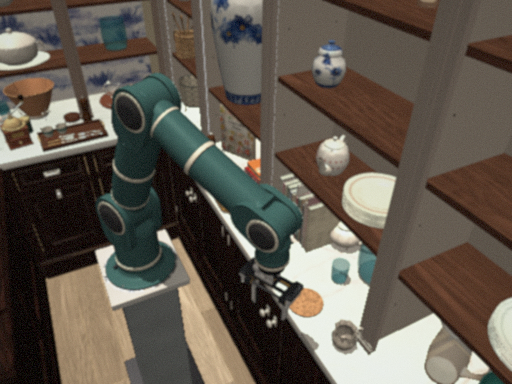

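View pics/top0.png

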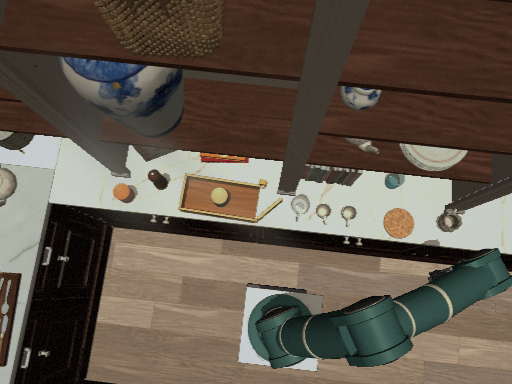

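View pics/wrist0.png

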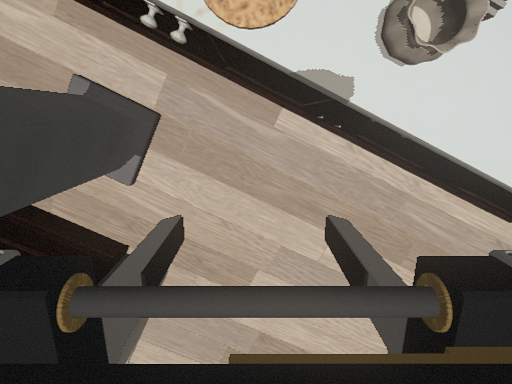

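```bash
python3 - <<'E'
from h import *
p=snapshot("top")
c=p["pixels"][140:250,90:480];cv2.imwrite("pics/crop1.png",cv2.cvtColor(cv2.resize(c,None,fx=2,fy=2,interpolation=cv2.INTER_CUBIC),cv2.COLOR_RGB2BGR))
c=p["pixels"][165:230,170:370];cv2.imwrite("pics/crop2.png",cv2.cvtColor(cv2.resize(c,None,fx=4,fy=4,interpolation=cv2.INTER_CUBIC),cv2.COLOR_RGB2BGR))
w=cloud(p)
for t in ["tin_mid","creamer_mid","cup_a_mid","carrier","gate_hinge","mat_top","tumbler"]:
    for d in regions_of(p,t):
        m=d["mask"];q=w[m];q=q[np.isfinite(q[:,2])]
        if len(q)==0:continue
        top=q[q[:,2]>np.percentile(q[:,2],95)-.008]
        v,u=np.nonzero(m);print(t,round(d["conf"],2),m.sum(),(int(u.mean()),int(v.mean())),"mean",q.mean(0).round(3),"min",q.min(0).round(3),"max",q.max(0).round(3),"top",top.mean(0).round(3))
for t in ["cup_a_mid","cup_b_mid","cup_c_mid"]:
    print(t,[(round(d["conf"],2),np.round(d["at"],3).tolist()) for d in landmark_of(p,t)])
E
```

```text
tin_mid 0.84 296 (219, 196) mean [0.498 0.309 0.081] min [ 0.467  0.276 -0.002] max [0.555 0.356 0.108] top [0.502 0.309 0.099]
tin_mid 0.53 344 (123, 192) mean [0.473 0.708 0.068] min [ 0.44   0.678 -0.009] max [0.527 0.781 0.1  ] top [0.474 0.714 0.09 ]
creamer_mid 0.71 347 (300, 204) mean [ 0.507 -0.028  0.053] min [ 0.439 -0.074 -0.011] max [0.554 0.012 0.123] top [ 0.476 -0.025  0.112]
cup_a_mid 0.7 161 (323, 211) mean [ 0.496 -0.13   0.023] min [ 0.451 -0.152 -0.003] max [ 0.524 -0.099  0.059] top [ 0.473 -0.131  0.053]
carrier 0.7 3004 (222, 198) mean [0.504 0.302 0.022] min [ 0.417  0.05  -0.014] max [0.605 0.49  0.106] top [0.499 0.302 0.064]
gate_hinge 0.67 160 (269, 208) mean [0.479 0.096 0.045] min [ 0.424  0.048 -0.012] max [0.538 0.146 0.074] top [0.474 0.102 0.063]
gate_hinge 0.67 222 (348, 213) mean [ 0.498 -0.237  0.026] min [ 0.445 -0.275 -0.006] max [ 0.541 -0.202  0.063] top [ 0.487 -0.234  0.051]
gate_hinge 0.33 726 (398, 222) mean [ 0.485 -0.454  0.008] min [ 0.423 -0.519 -0.008] max [ 0.55  -0.39   0.022] top [ 0.486 -0.453  0.013]
mat_top 0.78 730 (398, 222) mean [ 0.484 -0.453  0.008] min [ 0.422 -0.519 -0.007] max [ 0.55  -0.39   0.022] top [ 0.486 -0.453  0.013]
mat_top 0.47 245 (394, 180) mean [ 0.66  -0.416  0.04 ] min [ 0.608 -0.446 -0.004] max [ 0.692 -0.333  0.326] top [ 0.648 -0.404  0.091]
tumbler 0.49 247 (394, 180) mean [ 0.66  -0.416  0.044] min [ 0.608 -0.446 -0.004] max [ 0.692 -0.333  0.326] top [ 0.64  -0.396  0.119]
cup_a_mid [(0.65, [0.494, -0.128, 0.027])]
cup_b_mid [(0.73, [0.5, -0.229, 0.023]), (0.43, [0.503, 0.317, 0.0])]
cup_c_mid []
```

View pics/crop1.png

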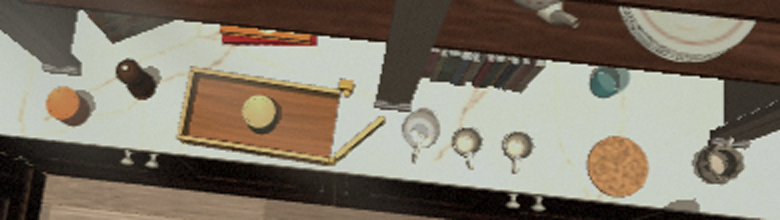

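View pics/crop2.png

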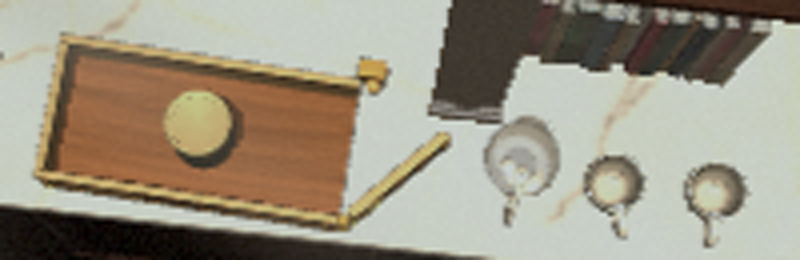

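```bash
python3 - <<'E'
from h import *
p=snapshot("top");w=cloud(p)
# obstacles
for y0 in np.arange(-0.7,0.8,0.1):
    r=[]
    for z0,z1 in [(.12,.3),(.3,.5),(.5,.8),(.8,1.6)]:
        q=w[(w[...,1]>y0)&(w[...,1]<y0+.1)&(w[...,2]>z0)&(w[...,2]<z1)&(w[...,0]>.4)]
        r.append((len(q),round(float(np.percentile(q[:,0],2)),3)) if len(q)>5 else None)
    print(round(y0,2),r)
# carrier walls
m=(w[...,2]>.052)&(w[...,2]<.075)&(w[...,0]>.4)&(w[...,0]<.62)&(w[...,1]>.14)&(w[...,1]<.5)
d=np.hypot(w[...,0]-.502,w[...,1]-.31)
m&=d>.05
q=w[m][:,:2];r=cv2.minAreaRect((q*1000).astype(np.float32));print(len(q),r)
vol=regions_of(p,"carrier")[0]["mask"]
g=(w[...,2]>.05)&(w[...,2]<.075)&(w[...,0]>.4)&(w[...,0]<.6)&(w[...,1]>.03)&(w[...,1]<.16)
print(np.round(w[g],3)[::4].tolist())
E
```

```text
-0.7 [(502, 0.559), (1585, 0.56), (19, 0.566), None]
-0.6 [None, (716, 0.609), (1231, 0.609), None]
-0.5 [None, (879, 0.609), (1768, 0.609), None]
-0.4 [None, (973, 0.609), (1768, 0.609), (4053, 0.609)]
-0.3 [(103, 0.621), (817, 0.609), (1753, 0.609), (4422, 0.609)]
-0.2 [(251, 0.622), (878, 0.609), (1628, 0.609), (4176, 0.609)]
-0.1 [(202, 0.567), (610, 0.608), (1314, 0.578), (2562, 0.566)]
-0.0 [(210, 0.558), (1295, 0.559), (864, 0.558), (6645, 0.558)]
0.1 [None, (2203, 0.611), None, (3510, 0.609)]
0.2 [None, (2199, 0.611), None, (4036, 0.609)]
0.3 [None, (2197, 0.611), None, (3422, 0.609)]
0.4 [None, (1882, 0.61), (2009, 0.597), (2921, 0.608)]
0.5 [(129, 0.52), (495, 0.609), (1073, 0.583), (3693, 0.594)]
0.6 [(102, 0.633), (463, 0.609), (233, 0.589), (3026, 0.608)]
0.7 [(439, 0.559), (1280, 0.559), (2786, 0.559), (2831, 0.559)]
512 ((505.1224060058594, 309.30072021484375), (177.00015258789062, 335.54656982421875), 0.3343619406223297)
[[0.594, 0.151, 0.053], [0.596, 0.135, 0.051], [0.59, 0.142, 0.055], [0.585, 0.15, 0.053], [0.581, 0.146, 0.055], [0.57, 0.157, 0.059], [0.566, 0.152, 0.062], [0.568, 0.06, 0.059], [0.562, 0.046, 0.056], [0.56, 0.03, 0.07], [0.526, 0.055, 0.055], [0.521, 0.055, 0.058], [0.517, 0.059, 0.058], [0.511, 0.067, 0.062], [0.505, 0.075, 0.068], [0.502, 0.082, 0.055], [0.496, 0.09, 0.058], [0.496, 0.074, 0.066], [0.492, 0.081, 0.064], [0.486, 0.089, 0.066], [0.483, 0.097, 0.058], [0.476, 0.105, 0.064], [0.473, 0.113, 0.053], [0.474, 0.096, 0.058], [0.468, 0.104, 0.065], [0.463, 0.112, 0.06], [0.458, 0.12, 0.064], [0.454, 0.127, 0.058], [0.447, 0.135, 0.069], [0.449, 0.119, 0.064], [0.445, 0.131, 0.057], [0.439, 0.138, 0.065], [0.433, 0.146, 0.066], [0.437, 0.13, 0.056], [0.432, 0.133, 0.055], [0.427, 0.141, 0.057], [0.421, 0.149, 0.06]]
```

```bash
python3 - <<'E'
from h import *
p=snapshot("top");w=cloud(p)
q=w[(w[...,1]>-.12)&(w[...,1]<.12)&(w[...,2]>.1)&(w[...,0]>.5)&(w[...,0]<.575)]
for z0 in [.1,.2,.3,.5,.8,1.1]:
    a=q[(q[:,2]>z0)&(q[:,2]<z0+.2)]
    if len(a): print(z0,len(a),np.percentile(a[:,0],[1,50]).round(3),np.percentile(a[:,1],[1,99]).round(3))
q=w[(w[...,1]>.1)&(w[...,1]<.5)&(w[...,2]>.1)&(w[...,0]>.5)&(w[...,0]<.64)];print(np.percentile(q[:,2],[1,10,50]))
q=w[(w[...,1]>-.5)&(w[...,1]<-.2)&(w[...,2]>.1)&(w[...,0]>.5)&(w[...,0]<.64)];print(np.percentile(q[:,2],[1,10,50]))
E
```

```text
0.1 234 [0.558 0.566] [-0.002  0.072]
0.2 279 [0.557 0.566] [-0.002  0.072]
0.3 341 [0.557 0.565] [-0.002  0.072]
0.5 518 [0.558 0.565] [-0.002  0.072]
0.8 1097 [0.557 0.565] [-0.002  0.072]
1.1 3041 [0.557 0.565] [-0.001  0.072]
[0.3306047  0.34620256 1.00027995]
[0.17049345 0.33823382 0.66051624]
```

```bash
python3 -m creep '[[[0,0,8.65],[0,0,0],100],[[0,0,8.65],[0,0,0],100],[[0,0,8.65],[0,0,0],100],[[0,0,0],[-60,-16,-4],100],[[0,0,0],[-62,-16,-4],100],[[0,0,0],[-62,-16,0],100],[[0,0,0],[-62,-16,0],100],[[0,0,0],[-62,-16,0],100]]' 20
cat >> h.py <<'E'
def to(x,y,z,yaw=None):
    "yaw: desired world angle (deg) of tool x axis; prints tool-frame deltas"
    s=state();R=np.array(s["ee_rot"]);d=np.array([x,y,z])-s["tool_pos"]
    print("t",round(s["clock"],2),"pos",np.round(s["tool_pos"],4),"F",np.round(s["force"],1),"w",round(s["grip_width"]*94,1))
    print("tool shift mm",np.round(R.T@d*1000,1))
    zz=np.cross(R[:,2],[0,0,-1]);print("tilt corr (tool deg)",np.round(np.degrees(R.T@zz),2),"xyaw",round(np.degrees(np.arctan2(R[1,0],R[0,0])),2))
def marks(p,ts):
    for t in ts: print(p["shot"],t,[(round(d["conf"],2),np.round(d["at"],4).tolist()) for d in landmark_of(p,t)])
E
python3 -c "
from h import *
to(.42,-.2,.22)
p=snapshot('wrist');save(p,'w1.png');marks(p,['cup_a_mid','mat_top'])"
```

```text
clock: 3.05
tool_pos: [0.3522, -0.2581, 0.2136]
ee_rot: [[-0.0, -1.0, 0.0], [-1.0, 0.0, -0.001], [0.001, -0.0, -1.0]]
force: [1.2, 1.1, 0.2]
grip_width: 1.0
t 3.05 pos [ 0.3522 -0.2581  0.2136] F [1.2 1.1 0.2] w 94.0
tool shift mm [-58.1 -67.8  -6.4]
tilt corr (tool deg) [-0.03 -0.03 -0.  ] xyaw -90.01
7 cup_a_mid [(0.68, [0.4942, -0.1236, 0.0292])]
7 mat_top [(0.76, [0.4814, -0.4531, 0.0084])]
```

View pics/w1.png

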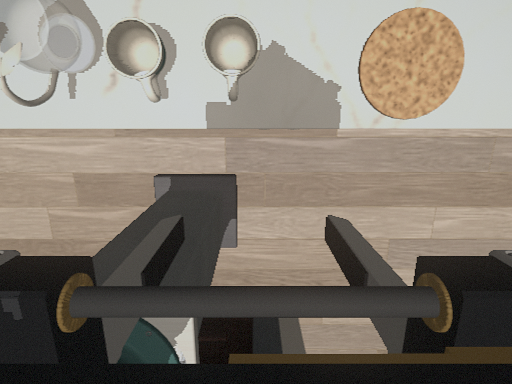

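```bash
cat >> h.py <<'E'
def ray_at(p,uv,z):
    F=f(p);uv=np.atleast_2d(uv).astype(float)
    d=np.c_[(uv[:,0]-p["cx"])/F,(uv[:,1]-p["cy"])/F,np.ones(len(uv))]@np.array(p["orientation"]).T
    o=np.array(p["origin"]);return o+d*((z-o[2])/d[:,2])[:,None]
def mask(p,t,i=0):
    return regions_of(p,t)[i]["mask"]
def top_circle(p,m,z0,z1):
    w=cloud(p);k=m&(w[...,2]>z0)&(w[...,2]<z1)
    q=w[k];c,r=cv2.minEnclosingCircle((q[:,:2]*1000).astype(np.float32));return np.round(c,1),round(r,1),q.mean(0).round(4),len(q)
E
python3 -c "
from h import *
p=snapshot('wrist')
m=mask(p,'mat_top');v,u=np.nonzero(m);c=cv2.fitEllipse(max(cv2.findContours(m.astype(np.uint8),0,1)[0],key=len));print(c,ray_at(p,c[0],.008),cloud(p)[m].mean(0), np.nanmedian(cloud(p)[m][:,2]))
for i,d in enumerate(regions_of(p,'cup_a_mid')): 
  m=d['mask'];v,u=np.nonzero(m);print(d['conf'],u.mean(),v.mean(),top_circle(p,m,.04,.06))
"
python3 -m creep '[[[0,0,0],[-60,-16,0],100],[[0,0,0],[-62,-16,0],100],[[0,0,0],[-62,-16,0],100],[[0,0,0],[-62,-10,0],100]]'
python3 -c "
from h import *
p=snapshot('wrist');save(p,'w2.png');marks(p,['cup_a_mid','creamer_mid','gate_hinge','gate_push'])"
```

```text
((411.7750244140625, 64.37101745605469), (99.89773559570312, 116.22032165527344), 35.52839660644531) [[ 0.48800642 -0.45405043  0.008     ]] [nan nan nan] 0.008803337532841848
0.61 137.22890837617174 53.09948593891745 (array([ 483.7, -132. ]), 43.3, array([ 0.4891, -0.1258,  0.0482]), 1257)
0.61 232.4240837696335 49.0032722513089 (array([ 486.5, -233. ]), 42.6, array([ 0.4931, -0.2326,  0.0488]), 1082)
clock: 3.85
tool_pos: [0.4097, -0.0165, 0.2135]
ee_rot: [[-0.003, -1.0, 0.0], [-1.0, 0.003, 0.0], [-0.0, -0.0, -1.0]]
force: [1.6, -0.4, -0.2]
grip_width: 1.0
9 cup_a_mid [(0.61, [0.4958, -0.1242, 0.0301])]
9 creamer_mid [(0.79, [0.5134, -0.0312, 0.0438])]
9 gate_hinge [(0.98, [0.4217, 0.1498, 0.0364])]
9 gate_push [(0.95, [0.4973, 0.0687, 0.0367])]
```

View pics/w2.png

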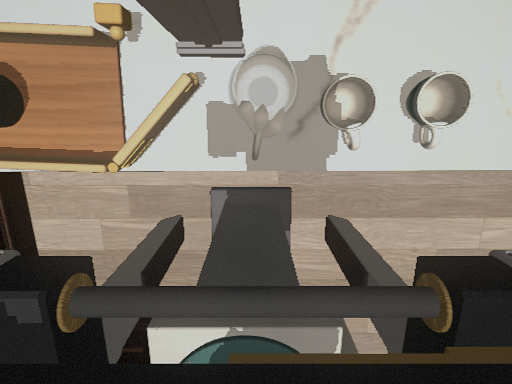

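```bash
python3 -m creep '[[[0,0,0],[-62,0,0],100],[[0,0,0],[-62,0,0],100],[[0,0,0],[-62,0,0],100],[[0,0,0],[-62,0,0],100],[[0,0,0],[-62,0,0],100],[[0,0,0],[0,0,0],100]]'
python3 -c "
from h import *
p=snapshot('wrist');save(p,'w3.png');marks(p,['carrier','tin_mid','gate_hinge'])
for i,d in enumerate(regions_of(p,'tin_mid')):
  m=d['mask'];v,u=np.nonzero(m);print(d['conf'],u.mean(),v.mean(),top_circle(p,m,.085,.11),np.nanpercentile(cloud(p)[m][:,2],90))
w=cloud(p);
for k in [(.004,.014),(.055,.07)]:
  q=w[(w[...,2]>k[0])&(w[...,2]<k[1])&(w[...,0]>.42)&(w[...,0]<.6)&(w[...,1]>.15)];print(k,len(q),np.percentile(q,[1,50,99],axis=0).round(4).tolist())
"
```

```text
clock: 4.85
tool_pos: [0.4092, 0.2951, 0.2129]
ee_rot: [[0.002, -1.0, -0.001], [-1.0, -0.002, 0.002], [-0.002, 0.001, -1.0]]
force: [0.1, -1.6, 0.1]
grip_width: 1.005
10 carrier []
10 tin_mid [(0.59, [0.4227, 0.1488, 0.0356])]
10 gate_hinge [(0.61, [0.4196, 0.1506, 0.0362])]
0.96 239.09719767735422 93.56425145165362 (array([501.5, 310. ]), 34.4, array([0.5023, 0.3099, 0.0965]), 3942) 0.09765834959088274
(0.004, 0.014) 24105 [[0.4331, 0.1567, 0.0067], [0.5085, 0.3098, 0.0087], [0.5729, 0.5498, 0.0128]]
(0.055, 0.07) 8145 [[0.4216, 0.1561, 0.0554], [0.551, 0.3646, 0.0621], [0.584, 0.5619, 0.0664]]
```

View pics/w3.png

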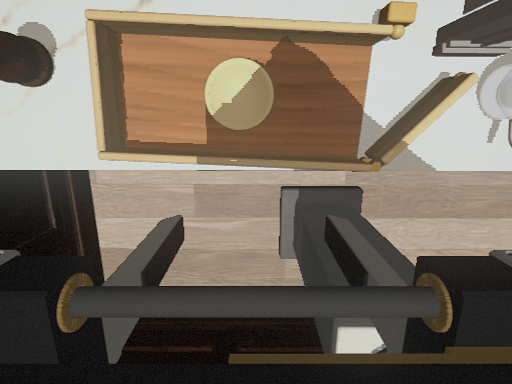

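```bash
python3 -c "
from h import *
p=snapshot('wrist');c=p['pixels'][0:180,60:480];cv2.imwrite('pics/c3.png',cv2.cvtColor(cv2.resize(c,None,fx=1.9,fy=1.9,interpolation=cv2.INTER_CUBIC),cv2.COLOR_RGB2BGR))
w=cloud(p)
# top of walls line fits
import numpy as np
def line(sel,ax):
  q=w[sel];a=np.polyfit(q[:,ax],q[:,1-ax],1);return a
tz=(w[...,2]>.057)&(w[...,2]<.068)
far=tz&(w[...,0]>.56)&(w[...,0]<.6)&(w[...,1]>.2)&(w[...,1]<.45)
near=tz&(w[...,0]>.4)&(w[...,0]<.45)&(w[...,1]>.2)&(w[...,1]<.45)
end=tz&(w[...,0]>.45)&(w[...,0]<.56)&(w[...,1]>.44)
for n,s,ax in [('far',far,1),('near',near,1),('end',end,0)]:
  q=w[s];print(n,len(q),np.polyfit(q[:,ax],q[:,1-ax],1),np.percentile(q[:,1-ax],[2,50,98]),q[:,2].mean())
"
```

```text
far 2755 [0.04298073 0.56121774] [0.56701364 0.5751964  0.58371559] 0.06189146611973909
near 1904 [0.04263853 0.41670241] [0.42201703 0.43056153 0.43869046] 0.06201917217136152
end 1369 [0.42198913 0.26731403] [0.4615616  0.46759246 0.56141687] 0.06146887324131505
```

View pics/c3.png

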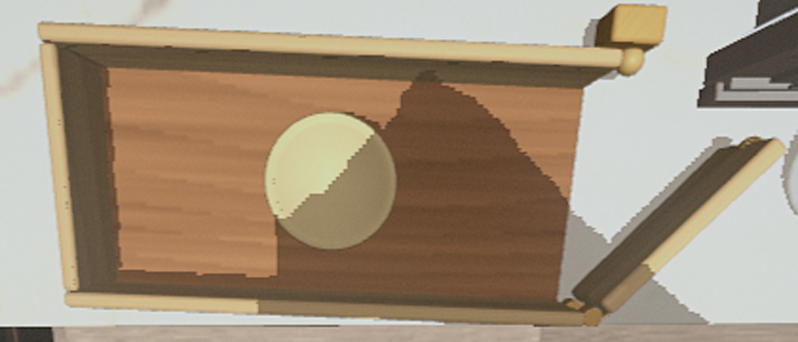

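```bash
python3 -m creep '[[[0,0,0],[-15,-46,0],100],[[0,0,0],[0,-47,0],100],[[0,0,0],[0,0,40],100],[[0,0,0],[0,0,40],100],[[0,0,0],[0,0,20],100],[[0,0,0],[0,0,0],100],[[0,0,0],[0,0,0],100]]'; python3 -c "
from h import *
to(.502,.31,.031,-90)
p=snapshot('wrist');save(p,'w4.png')
for i,d in enumerate(regions_of(p,'tin_mid')):
  m=d['mask'];v,u=np.nonzero(m);print(d['conf'],u.mean(),v.mean(),top_circle(p,m,.085,.11),np.nanpercentile(cloud(p)[m][:,2],90))"
```

```text
clock: 6.02
tool_pos: [0.5028, 0.308, 0.1148]
ee_rot: [[-0.0, -1.0, 0.002], [-1.0, 0.0, 0.001], [-0.001, -0.002, -1.0]]
force: [0.1, -0.2, 0.1]
grip_width: 0.997
t 6.03 pos [0.5028 0.308  0.1148] F [ 0.1 -0.2  0.1] w 93.7
tool shift mm [-2.   1.  83.8]
tilt corr (tool deg) [-0.09  0.05  0.  ] xyaw -90.02
0.78 251.2781339517119 212.486427499659 (array([501.7, 310.2]), 34.6, array([0.504 , 0.31  , 0.0964]), 6586) 0.09753517087276004
```

View pics/w4.png

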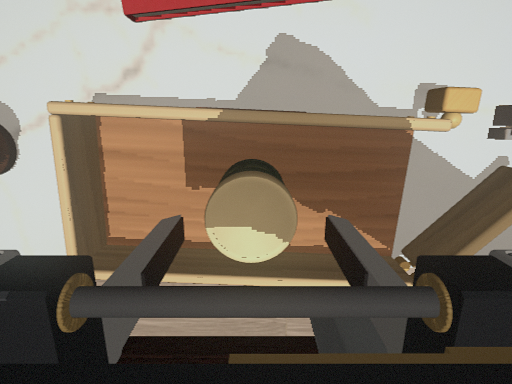

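```bash
python3 -m creep '[[[0,0,0],[-2,1,30],100],[[0,0,0],[0,0,30],100],[[0,0,0],[0,0,16],100],[[0,0,0],[0,0,8],100],[[0,0,0],[0,0,0],100],[[0,0,0],[0,0,0],40],[[0,0,0],[0,0,0],40],[[0,0,0],[0,0,0],40],[[0,0,0],[0,0,0],40],[[0,0,0],[0,0,0],40]]' 25
```

```text
clock: 7.38
tool_pos: [0.5014, 0.3099, 0.0297]
ee_rot: [[-0.0, -1.0, 0.001], [-1.0, 0.0, 0.0], [-0.0, -0.001, -1.0]]
force: [-0.3, 0.9, 6.9]
grip_width: 0.735
```

```bash
python3 -m creep '[[[0,0,0],[0,0,0],40],[[0,0,0],[0,0,0],40]]' ; python3 -m creep '[[[0,0,0],[0,0,-10],40],[[0,0,0],[0,0,-20],40],[[0,0,0],[0,0,-40],40],[[0,0,0],[0,0,-40],40],[[0,0,0],[0,0,-40],40],[[0,0,0],[0,0,-20],40],[[0,0,0],[0,0,0],40]]';python3 -c "
from h import *
p=snapshot('wrist');save(p,'w5.png')"
```

```text
clock: 7.62
tool_pos: [0.5014, 0.3099, 0.0297]
ee_rot: [[-0.0, -1.0, 0.001], [-1.0, 0.0, 0.0], [-0.0, -0.001, -1.0]]
force: [0.3, -0.3, 5.2]
grip_width: 0.732
clock: 8.5
tool_pos: [0.5015, 0.3098, 0.2004]
ee_rot: [[-0.0, -1.0, 0.002], [-1.0, 0.0, 0.001], [-0.001, -0.002, -1.0]]
force: [0.3, -0.4, -3.0]
grip_width: 0.73
```

View pics/w5.png

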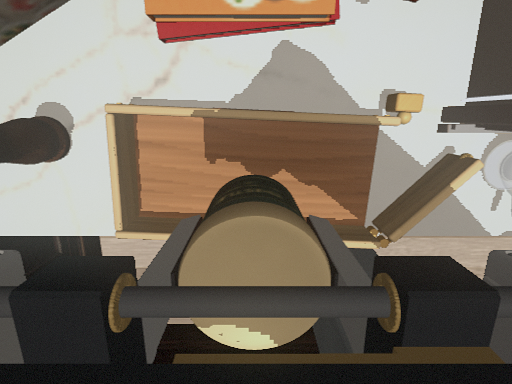

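```bash
python3 -m creep '[[[0,0,0],[15,30,0],40],[[0,0,0],[30,35,0],40],[[0,0,0],[50,15,0],40],[[0,0,0],[60,0,0],40],[[0,0,0],[60,0,0],40],[[0,0,0],[60,0,0],40],[[0,0,0],[60,0,0],40],[[0,0,0],[60,0,0],40],[[0,0,0],[60,0,0],40],[[0,0,0],[60,0,0],40],[[0,0,0],[60,0,0],40]]'; python3 -m creep '[[[0,0,0],[60,-10,0],40],[[0,0,0],[60,-10,0],40],[[0,0,0],[25,0,0],40],[[0,0,0],[0,0,0],40],[[0,0,0],[0,0,0],40]]' ;python3 -c "
from h import *
p=snapshot('wrist');save(p,'w6.png');marks(p,['mat_top']);to(.486,-.454,.05)
m=mask(p,'mat_top');w=cloud(p);print(np.nanmedian(w[m],0),np.nanpercentile(w[m],[1,99],axis=0))"
```

```text
clock: 9.93
tool_pos: [0.42, -0.267, 0.1978]
ee_rot: [[-0.0, -1.0, -0.002], [-1.0, 0.0, 0.001], [-0.001, 0.002, -1.0]]
force: [1.8, 0.2, -1.5]
grip_width: 0.731
clock: 10.55
tool_pos: [0.4408, -0.4091, 0.1981]
ee_rot: [[0.001, -1.0, -0.002], [-1.0, -0.001, 0.002], [-0.002, 0.002, -1.0]]
force: [0.4, 0.0, -1.9]
grip_width: 0.728
14 mat_top [(0.76, [0.4805, -0.4559, 0.01])]
t 10.65 pos [ 0.4412 -0.4091  0.1989] F [-0.1 -0.7 -2. ] w 69.0
tool shift mm [ 45.  -44.9 148.8]
tilt corr (tool deg) [0.03 0.04 0.  ] xyaw -89.94
[ 0.48916654 -0.45565994  0.00875932] [[ 0.42675076 -0.51541055  0.00676476]
 [ 0.54546987 -0.39499988  0.01055622]]
```

View pics/w6.png

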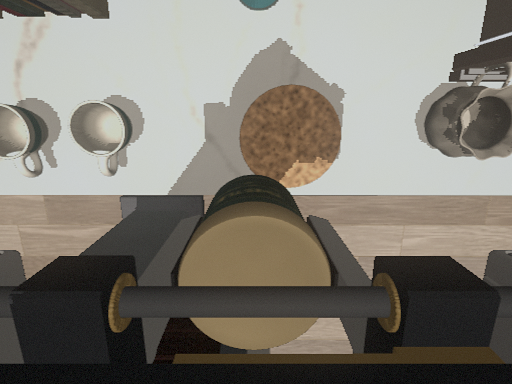

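```bash
python3 -m creep '[[[0,0,0],[23,-22,0],40],[[0,0,0],[23,-22,0],40],[[0,0,0],[0,0,50],40],[[0,0,0],[0,0,50],40],[[0,0,0],[0,0,30],40],[[0,0,0],[0,0,15],40],[[0,0,0],[0,0,0],40],[[0,0,0],[0,0,0],40]]'; python3 -c "
from h import *
p=snapshot('side');to(.486,-.455,.030)
c=p['pixels'][230:360,200:400];cv2.imwrite('pics/s6.png',cv2.cvtColor(cv2.resize(c,None,fx=4,fy=4,interpolation=cv2.INTER_CUBIC),cv2.COLOR_RGB2BGR))"
```

```text
clock: 11.7
tool_pos: [0.4857, -0.4568, 0.0559]
ee_rot: [[-0.0, -1.0, 0.001], [-1.0, 0.0, -0.001], [0.001, -0.001, -1.0]]
force: [0.6, -0.2, -1.2]
grip_width: 0.727
t 11.75 pos [ 0.4858 -0.4568  0.0559] F [ 0.7 -0.7 -2.4] w 68.4
tool shift mm [-1.9 -0.2 25.9]
tilt corr (tool deg) [-0.09 -0.08  0.  ] xyaw -90.0
```

View pics/s6.png

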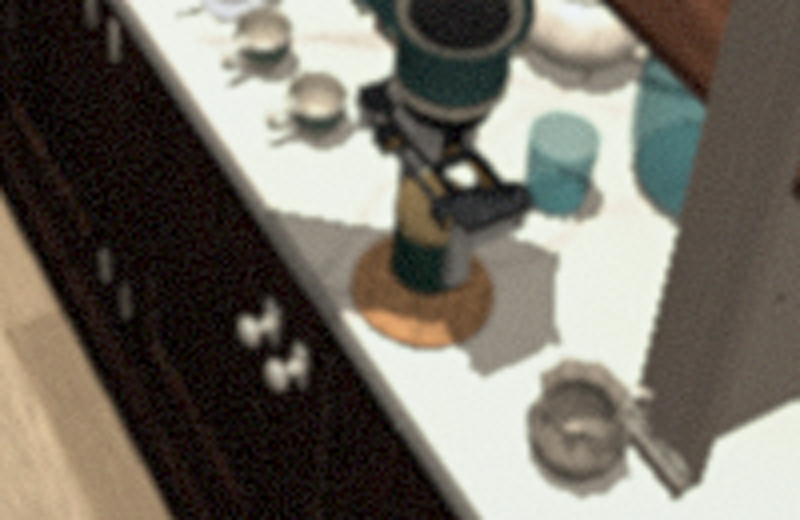

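```bash
python3 -m creep '[[[0,0,0],[-1,0,12],40],[[0,0,0],[-1,0,8],40],[[0,0,0],[0,0,3],40],[[0,0,0],[0,0,0],40],[[0,0,0],[0,0,0],40]]'
```

```text
clock: 12.38
tool_pos: [0.4852, -0.4545, 0.0316]
ee_rot: [[-0.0, -1.0, 0.0], [-1.0, 0.0, -0.0], [0.0, -0.0, -1.0]]
force: [0.4, 0.3, -2.1]
grip_width: 0.73
```

```bash
python3 -m creep '[[[0,0,0],[0,0,1],40],[[0,0,0],[0,0,1],40],[[0,0,0],[0,0,0],40]]'
```

```text
clock: 12.75
tool_pos: [0.4853, -0.4544, 0.0298]
ee_rot: [[-0.0, -1.0, 0.0], [-1.0, 0.0, -0.0], [0.0, -0.0, -1.0]]
force: [-0.7, 1.5, 4.6]
grip_width: 0.73
```

```bash
python3 -m creep '[[[0,0,0],[0,0,0],80],[[0,0,0],[0,0,0],90],[[0,0,0],[0,0,0],100],[[0,0,0],[0,0,0],100],[[0,0,0],[0,0,-20],100],[[0,0,0],[0,0,-40],100],[[0,0,0],[0,0,-60],100],[[0,0,0],[0,60,-50],100],[[0,0,0],[0,0,0],100],[[0,0,0],[0,0,0],100]]';python3 -c "
from h import *
p=snapshot('wrist');save(p,'w7.png');to(.42,-.1,.2)
m=mask(p,'mat_top');w=cloud(p)
m2=mask(p,'tin_mid');print(top_circle(p,m2,.085,.11))
g=(abs(w[...,2]-.0085)<.003)&(np.hypot(w[...,0]-.486,w[...,1]+.455)<.075)
a=w[m&g];print(np.nanpercentile(a,[1,99],axis=0))
o=np.array([(a[:,0].min()+a[:,0].max())/2,0])
for it in range(30):pass
h=cv2.convexHull((a[:,:2]*1000).astype(np.float32));print(cv2.fitEllipse(h),cv2.minEnclosingCircle(h))
"
```

```text
clock: 14.0
tool_pos: [0.4373, -0.4542, 0.1902]
ee_rot: [[-0.0, -1.0, 0.001], [-1.0, 0.0, -0.001], [0.001, -0.001, -1.0]]
force: [-0.2, -0.1, -0.0]
grip_width: 0.996
t 14.05 pos [ 0.4375 -0.4538  0.1893] F [-0.5  0.1 -0.6] w 94.1
tool shift mm [-353.8   17.3  -10.5]
tilt corr (tool deg) [-0.    0.03  0.  ] xyaw -89.97
(array([ 485.2, -454.3]), 34.5, array([ 0.4861, -0.4542,  0.0965]), 4145)
[[ 0.43345597 -0.49458572  0.00630305]
 [ 0.51855041 -0.42671279  0.0103339 ]]
((476.91241455078125, -453.96417236328125), (90.62086486816406, 92.02047729492188), 10.207358360290527) ((476.9666748046875, -454.3471984863281), 45.870025634765625)
```

View pics/w7.png

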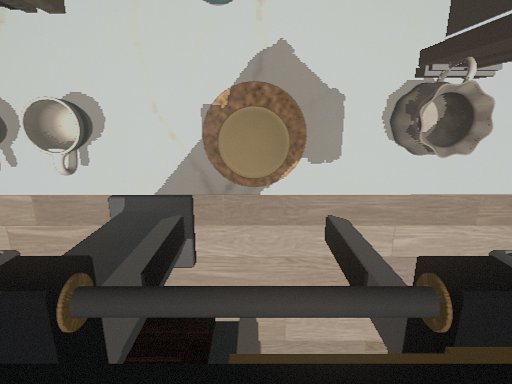

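```bash
python3 -m creep '[[[0,0,0],[-60,5,-10],100],[[0,0,0],[-60,5,-10],100],[[0,0,0],[-60,5,0],100],[[0,0,0],[-60,0,0],100],[[0,0,0],[-60,0,0],100],[[0,0,0],[-60,0,0],100],[[0,0,0],[-60,0,0],100],[[0,0,0],[0,0,0],100],[[0,0,0],[0,0,0],100]]';python3 -c "
from h import *
p=snapshot('wrist');save(p,'w8.png');to(.42,-.1,.2);marks(p,['creamer_mid','cup_a_mid'])
d=regions_of(p,'creamer_mid')
w=cloud(p);m=d[0]['mask'];q=w[m];print(d[0]['conf'],m.sum(),np.nanpercentile(q,[1,25,50,75,99],axis=0).round(3).tolist())
for z0,z1 in [(.04,.06),(.06,.075),(.075,.085),(.085,.095),(.095,.112)]:
  a=q[(q[:,2]>z0)&(q[:,2]<z1)]
  if len(a): print(z0,len(a),a.min(0).round(3),a.max(0).round(3),a.mean(0).round(3))
c=p['pixels'][0:190,150:400];cv2.imwrite('pics/c8.png',cv2.cvtColor(cv2.resize(c,None,fx=3,fy=3,interpolation=cv2.INTER_CUBIC),cv2.COLOR_RGB2BGR))"
```

```text
clock: 15.28
tool_pos: [0.4221, -0.0343, 0.209]
ee_rot: [[0.001, -1.0, -0.001], [-1.0, -0.001, 0.0], [-0.0, 0.001, -1.0]]
force: [0.7, -0.1, -0.5]
grip_width: 1.002
t 15.32 pos [ 0.4221 -0.0349  0.209 ] F [ 0.2  0.9 -0.3] w 94.1
tool shift mm [65.1  2.1  9. ]
tilt corr (tool deg) [ 0.05  0.02 -0.  ] xyaw -90.04
17 creamer_mid [(0.78, [0.5117, -0.0303, 0.0386])]
17 cup_a_mid [(0.8, [0.4981, -0.1252, 0.0285])]
0.86 5104 [[0.448, -0.063, 0.003], [0.489, -0.042, 0.021], [0.51, -0.027, 0.038], [0.53, -0.014, 0.087], [0.55, 0.007, 0.114]]
0.04 222 [ 0.443 -0.067  0.04 ] [0.547 0.011 0.06 ] [ 0.523 -0.024  0.047]
0.06 259 [ 0.439 -0.065  0.06 ] [0.546 0.009 0.075] [ 0.518 -0.035  0.068]
0.075 323 [ 0.437 -0.063  0.075] [0.551 0.006 0.085] [ 0.532 -0.033  0.081]
0.085 455 [ 0.437 -0.061  0.085] [0.552 0.005 0.094] [ 0.523 -0.03   0.086]
0.095 622 [ 0.441 -0.046  0.095] [ 0.496 -0.003  0.112] [ 0.473 -0.024  0.109]
```

View pics/c8.png

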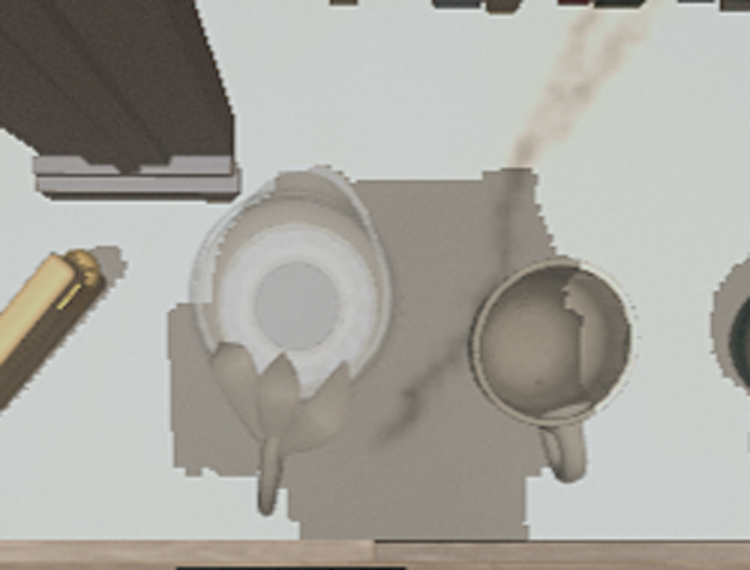

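```bash
python3 -c "
from h import *
p=snapshot('wrist')
w=cloud(p);m=mask(p,'creamer_mid');q=w[m]
a=q[(q[:,2]>.06)&(q[:,0]<.476)&(q[:,0]>.432)]
for x0 in np.arange(.43,.476,.006):
  b=a[(a[:,0]>=x0)&(a[:,0]<x0+.006)]
  if len(b):print(round(x0,3),len(b),np.percentile(b[:,1],[5,50,95]).round(4),np.percentile(b[:,2],[5,50,95]).round(4))
for z in (.086,.108): pass
v,u=np.nonzero(m);
# silhouette base: floor ring of bowl
print('handle px',[(uu,int(v[u==uu].max())) for uu in range(235,250,3) if (u==uu).any()])
k=(q[:,2]>.08)&(q[:,2]<.092)&(q[:,0]>.485);print('rim',cv2.minEnclosingCircle((q[k][:,:2]*1000).astype(np.float32)))
"
```

```text
0.436 8 [-0.0203 -0.0186 -0.0169] [0.0738 0.0925 0.0945]
0.442 26 [-0.0212 -0.0191 -0.0168] [0.0956 0.0993 0.1034]
0.448 33 [-0.0224 -0.0195 -0.0162] [0.1009 0.105  0.1068]
0.454 39 [-0.0235 -0.0206 -0.0176] [0.1054 0.1073 0.1091]
0.46 95 [-0.0363 -0.0256 -0.0178] [0.1067 0.109  0.1123]
0.466 176 [-0.0411 -0.0287 -0.016 ] [0.1078 0.1112 0.114 ]
0.472 149 [-0.043  -0.0278 -0.0124] [0.1093 0.1123 0.1145]
handle px [(235, 164), (238, 170), (241, 165), (244, 152), (247, 150)]
rim ((515.4300537109375, -28.79840850830078), 36.94731521606445)
```

```bash
python3 -m creep '[[[0,0,0],[-14,-36,0],45],[[0,0,7.5],[0,0,0],45],[[0,0,0],[0,0,50],45],[[0,0,0],[0,0,20],45],[[0,0,0],[0,0,0],45],[[0,0,0],[0,0,0],45]]';python3 -c "
from h import *
p=snapshot('wrist');save(p,'w9.png');to(.4585,-.0212,.073)
w=cloud(p);m=mask(p,'creamer_mid');q=w[m]
a=q[(q[:,2]>.06)&(q[:,0]<.476)&(q[:,0]>.432)]
for x0 in np.arange(.43,.476,.006):
  b=a[(a[:,0]>=x0)&(a[:,0]<x0+.006)]
  if len(b):print(round(x0,3),len(b),np.percentile(b[:,1],[5,50,95]).round(4),np.percentile(b[:,2],[5,50,95]).round(4))"
```

```text
clock: 16.32
tool_pos: [0.4586, -0.0205, 0.1402]
ee_rot: [[-0.131, -0.991, 0.001], [-0.991, 0.131, -0.0], [-0.0, -0.001, -1.0]]
force: [-0.1, -0.1, 0.7]
grip_width: 0.455
t 16.38 pos [ 0.4587 -0.0205  0.1404] F [ 0.4  0.9 -0.3] w 42.2
tool shift mm [ 0.7  0.2 67.4]
tilt corr (tool deg) [-0.08  0.   -0.  ] xyaw -97.53
0.436 5 [-0.0207 -0.0192 -0.0169] [0.09   0.0948 0.0957]
0.442 24 [-0.0213 -0.0186 -0.0158] [0.0957 0.0997 0.1037]
0.448 44 [-0.0221 -0.0193 -0.0163] [0.1022 0.1047 0.1065]
0.454 51 [-0.0228 -0.0197 -0.0172] [0.1051 0.1073 0.1086]
0.46 131 [-0.0359 -0.0243 -0.0182] [0.1073 0.1089 0.1121]
0.466 262 [-0.0416 -0.0291 -0.0154] [0.108  0.1114 0.114 ]
0.472 223 [-0.0438 -0.0292 -0.012 ] [0.1096 0.1123 0.1145]
```

View pics/w9.png

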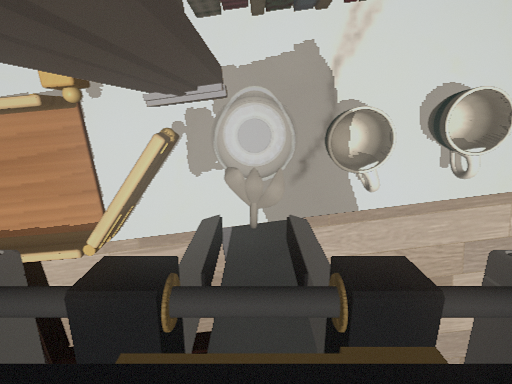

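```bash
python3 -m creep '[[[0,0,0],[0,2,30],45],[[0,0,0],[0,0,25],45],[[0,0,0],[0,0,11],45],[[0,0,0],[0,0,0],45],[[0,0,0],[0,0,0],20],[[0,0,0],[0,0,0],0],[[0,0,0],[0,0,0],0],[[0,0,0],[0,0,0],0],[[0,0,0],[0,0,0],0],[[0,0,0],[0,0,0],0]]' 60;python3 -c "
from h import *
p=snapshot('wrist');save(p,'w10.png')"
```

```text
clock: 17.68
tool_pos: [0.4561, -0.0201, 0.0735]
ee_rot: [[-0.131, -0.991, 0.0], [-0.991, 0.131, -0.0], [0.0, -0.0, -1.0]]
force: [-2.5, -0.8, 6.2]
grip_width: 0.07
```

View pics/w10.png

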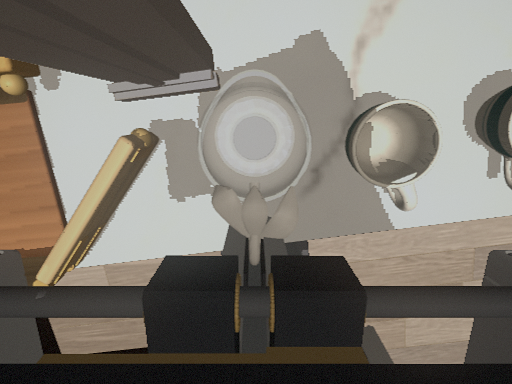

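```bash
python3 -m creep '[[[0,0,0],[0,0,-4],0],[[0,0,0],[0,0,-10],0],[[0,0,0],[0,0,-30],0],[[0,0,0],[0,0,-40],0],[[0,0,0],[0,0,-20],0],[[0,0,0],[0,0,0],0],[[0,0,0],[0,0,0],0]]';python3 -c "
from h import *
p=snapshot('wrist');save(p,'w11.png');to(.45,-.02,.18);w=cloud(p);m=mask(p,'creamer_mid');q=w[m];R=np.array(state()['ee_rot']);l=(q-state()['tool_pos'])@R*1000
print(np.nanpercentile(l,[1,50,99],axis=0).round(0).tolist())
a=l[(l[:,1]<-30)&(l[:,2]<30)&(l[:,2]>-30)];print(np.polyfit(a[:,1],a[:,2],1),len(a))
"
```

```text
clock: 18.6
tool_pos: [0.4556, -0.0201, 0.1767]
ee_rot: [[-0.131, -0.991, -0.001], [-0.991, 0.131, 0.0], [0.0, 0.001, -1.0]]
force: [0.2, -0.5, -3.3]
grip_width: 0.07
t 18.65 pos [ 0.4555 -0.0201  0.1765] F [-0.2 -0.2 -3. ] w 6.6
tool shift mm [ 0.7  5.5 -3.5]
tilt corr (tool deg) [0.09 0.   0.  ] xyaw -97.5
[[-35.0, -95.0, -41.0], [1.0, -46.0, 34.0], [36.0, -0.0, 71.0]]
[0.20115652 9.89980277] 2697
```

View pics/w11.png

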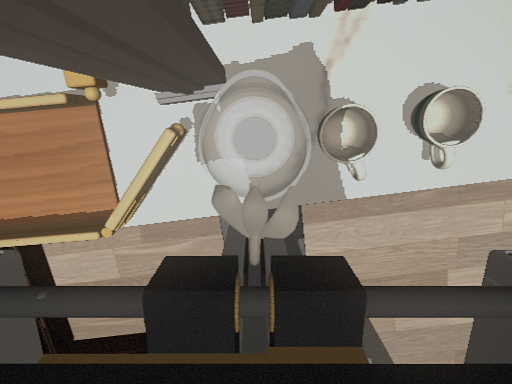

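```bash
python3 -m creep '[[[0,0,-5],[0,0,0],0],[[0,0,0],[0,30,-10],0],[[0,0,0],[0,30,0],0],[[0,0,0],[-30,0,0],0],[[0,0,0],[-50,0,0],0],[[0,0,0],[-50,0,0],0],[[0,0,0],[-50,0,0],0],[[0,0,0],[-50,0,0],0],[[0,0,0],[-50,0,0],0],[[0,0,0],[-50,0,0],0],[[0,0,0],[-50,0,0],0],[[0,0,0],[-30,0,0],0]]'; python3 -m creep '[[[0,0,0],[-10,-10,0],0],[[0,0,0],[0,-20,0],0],[[0,0,0],[0,-20,0],0],[[0,0,0],[0,0,0],0],[[0,0,0],[0,0,0],0]]'; python3 -c "
from h import *
p=snapshot('wrist');save(p,'w12.png');to(.4653,.4063,.0815);w=cloud(p);m=mask(p,'creamer_mid');q=w[m];R=np.array(state()['ee_rot']);l=(q-state()['tool_pos'])@R*1000
print(np.nanpercentile(l,[1,50,99],axis=0).round(0).tolist())"
```

```text
clock: 20.2
tool_pos: [0.4132, 0.3944, 0.1862]
ee_rot: [[-0.042, -0.999, -0.002], [-0.999, 0.042, 0.0], [-0.0, 0.002, -1.0]]
force: [0.4, -0.6, -3.3]
grip_width: 0.071
clock: 20.82
tool_pos: [0.4648, 0.3993, 0.1873]
ee_rot: [[-0.045, -0.999, -0.0], [-0.999, 0.045, -0.0], [0.0, 0.0, -1.0]]
force: [-0.2, -0.4, -2.9]
grip_width: 0.071
t 20.88 pos [0.4645 0.3996 0.1874] F [-0.2  0.9 -2.1] w 6.7
tool shift mm [ -6.7  -0.6 105.9]
tilt corr (tool deg) [ 0.01 -0.   -0.  ] xyaw -92.52Traceback (most recent call last):
  File "<string>", line 3, in <module>
    p=snapshot('wrist');save(p,'w12.png');to(.4653,.4063,.0815);w=cloud(p);m=mask(p,'creamer_mid');q=w[m];R=np.array(state()['ee_rot']);l=(q-state()['tool_pos'])@R*1000
                                                                             ~~~~^^^^^^^^^^^^^^^^^
  File "h.py", line 23, in mask
    return regions_of(p,t)[i]["mask"]
           ~~~~~~~~~~~~~~~^^^
IndexError: list index out of range
```

View pics/w12.png

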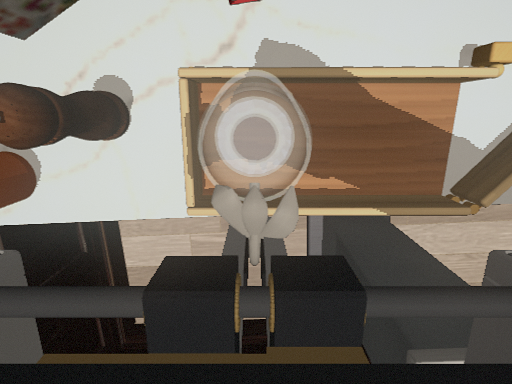

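```bash
python3 -m creep '[[[0,0,0],[-5,0,30],0],[[0,0,0],[0,0,35],0],[[0,0,0],[0,0,22],0],[[0,0,0],[0,0,10],0],[[0,0,0],[0,0,4],0],[[0,0,0],[0,0,0],0],[[0,0,0],[0,0,0],0]]'
```

```text
clock: 21.8
tool_pos: [0.465, 0.4053, 0.0872]
ee_rot: [[-0.044, -0.999, 0.001], [-0.999, 0.044, 0.001], [-0.001, -0.001, -1.0]]
force: [0.3, -0.0, -2.5]
grip_width: 0.071
```

```bash
python3 -m creep '[[[0,0,0],[0,0,2],0],[[0,0,0],[0,0,2],0],[[0,0,0],[0,0,1],0],[[0,0,0],[0,0,0],0],[[0,0,0],[0,0,0],0]]';python3 -m creep '[[[0,0,0],[0,0,1],0],[[0,0,0],[0,0,0],0]]'
```

```text
clock: 22.42
tool_pos: [0.4645, 0.4051, 0.0816]
ee_rot: [[-0.044, -0.999, -0.0], [-0.999, 0.044, 0.0], [-0.0, 0.0, -1.0]]
force: [-3.7, -1.8, 5.4]
grip_width: 0.068
clock: 22.68
tool_pos: [0.4644, 0.4054, 0.0815]
ee_rot: [[-0.043, -0.999, 0.0], [-0.999, 0.043, 0.0], [-0.0, -0.0, -1.0]]
force: [-9.4, -4.8, 20.8]
grip_width: 0.068
```

Contact (a bit firm); back off 1 mm, release and rise.

```bash
python3 -m creep '[[[0,0,0],[0,0,-1],0],[[0,0,0],[0,0,0],0],[[0,0,0],[0,0,0],10],[[0,0,0],[0,0,0],20],[[0,0,0],[0,0,0],40],[[0,0,0],[0,0,0],40],[[0,0,0],[0,0,-10],40],[[0,0,0],[0,0,-30],40],[[0,0,0],[0,0,-50],40],[[0,0,0],[0,50,-40],60],[[0,0,0],[0,0,0],100],[[0,0,0],[0,0,0],100]]' 20;python3 -c "
from h import *
p=snapshot('wrist');save(p,'w13.png');marks(p,['creamer_mid']);to(.4,.2,.2)"
```

```text
clock: 24.18
tool_pos: [0.4163, 0.4068, 0.2108]
ee_rot: [[-0.044, -0.999, 0.001], [-0.999, 0.044, -0.0], [0.0, -0.001, -1.0]]
force: [1.0, 0.0, -0.3]
grip_width: 0.683
23 creamer_mid [(0.63, [0.5212, 0.4013, 0.0483]), (0.47, [0.422, 0.151, 0.0338])]
t 24.27 pos [0.4165 0.4065 0.2098] F [-0.3 -1.   0.3] w 72.1
tool shift mm [207.1   7.2   9.9]
tilt corr (tool deg) [ 0.05 -0.04  0.  ] xyaw -92.56
```

View pics/w13.png

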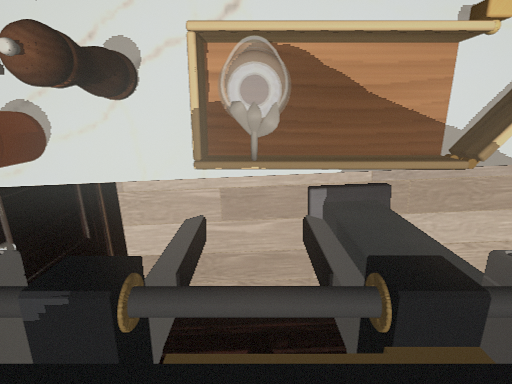

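```bash
python3 -m creep '[[[0,0,0],[60,-3,0],100],[[0,0,0],[60,-3,0],100],[[0,0,0],[60,-3,0],100],[[0,0,0],[60,-3,0],100],[[0,0,0],[60,-3,0],100],[[0,0,0],[60,-3,0],100],[[0,0,0],[60,-3,0],100],[[0,0,0],[60,-3,0],100],[[0,0,0],[60,-3,0],100],[[0,0,0],[0,0,0],100],[[0,0,0],[0,0,0],100]]';python3 -c "
from h import *
p=snapshot('wrist');save(p,'w14.png');marks(p,['cup_a_mid']);to(.496,-.125,.04)
w=cloud(p)
for d in regions_of(p,'cup_a_mid'):
  m=d['mask'];q=w[m];v,u=np.nonzero(m);k=(q[:,2]>.044)&(q[:,2]<.056);b=q[k]
  print(d['conf'],u.mean(),v.mean(),np.nanmax(q[:,2]))
  # robust circle fit of rim r=31.5
  from scipy.optimize import least_squares
  r=least_squares(lambda c:np.hypot(b[:,0]-c[0],b[:,1]-c[1])-.0305,[b[:,0].mean()+.01,b[:,1].mean()],loss='soft_l1',f_scale=.001).x
  dd=np.hypot(q[:,0]-r[0],q[:,1]-r[1]);h=q[(dd>.04)&(dd<.062)&(q[:,2]>.012)];hd=h.mean(0)[:2]-r;print('c',r.round(4),'handle',len(h),np.degrees(np.arctan2(hd[1],hd[0])).round(1))
"
```

```text
clock: 25.65
tool_pos: [0.4192, -0.1334, 0.2099]
ee_rot: [[-0.044, -0.999, -0.001], [-0.999, 0.044, 0.001], [-0.001, 0.001, -1.0]]
force: [0.2, 0.3, -0.1]
grip_width: 0.995
24 cup_a_mid [(0.66, [0.4987, -0.1222, 0.027])]
t 25.75 pos [ 0.4194 -0.1327  0.2102] F [ 0.2 -0.2 -0.2] w 93.8
tool shift mm [-10.8 -76.3 170.1]
tilt corr (tool deg) [ 0.03  0.03 -0.  ] xyaw -92.43
0.76 245.49570647931304 114.13583138173303 0.05367886758457968
c [ 0.4941 -0.1269] handle 83 -164.4
```

View pics/w14.png

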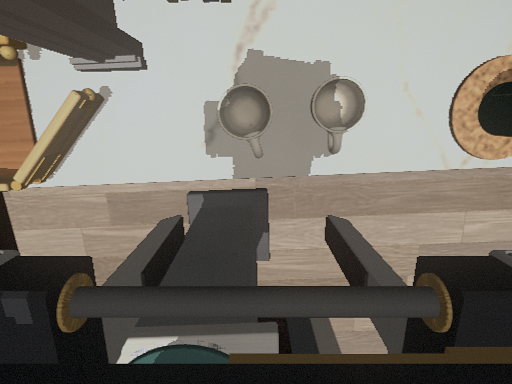

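```bash
python3 -m creep '[[[0,0,0],[-5,-38,0],85],[[0,0,0],[-5,-37,0],85],[[0,0,-9],[0,0,30],85],[[0,0,-9],[0,0,30],85],[[0,0,0],[0,0,20],85],[[0,0,0],[0,0,0],85],[[0,0,0],[0,0,0],85]]';cat >> h.py <<'E'
from scipy.optimize import least_squares
def cups(p):
    w=cloud(p)
    for d in regions_of(p,'cup_a_mid'):
        m=d['mask'];q=w[m];q=q[np.isfinite(q[:,2])];v,u=np.nonzero(m);z1=np.percentile(q[:,2],98)
        b=q[q[:,2]>z1-.006]
        r=least_squares(lambda c:np.hypot(b[:,0]-c[0],b[:,1]-c[1])-c[2],[q[:,0].mean()+.01,q[:,1].mean(),.03],loss='soft_l1',f_scale=.001).x
        dd=np.hypot(q[:,0]-r[0],q[:,1]-r[1]);h=q[(dd>.04)&(dd<.062)&(q[:,2]>z1-.04)];hd=h.mean(0)[:2]-r[:2] if len(h) else np.zeros(2)
        print('cup conf',round(d['conf'],2),'px',int(u.mean()),int(v.mean()),'ztop',round(z1,4),'c',r.round(4),'handle',len(h),np.degrees(np.arctan2(hd[1],hd[0])).round(1))
E
python3 -c "
from h import *
p=snapshot('wrist');save(p,'w15.png');marks(p,['cup_a_mid']);to(.495,-.126,.008);cups(p)"
```

```text
clock: 26.68
tool_pos: [0.4952, -0.1265, 0.1313]
ee_rot: [[0.268, -0.964, 0.001], [-0.964, -0.268, -0.0], [0.0, -0.001, -1.0]]
force: [0.4, 0.3, -0.5]
grip_width: 0.854
25 cup_a_mid [(0.75, [0.4962, -0.1238, 0.0288])]
t 26.77 pos [ 0.4952 -0.1268  0.1314] F [0.5 0.5 0.6] w 80.1
tool shift mm [ -0.9   0.2 123.4]
tilt corr (tool deg) [-0.06 -0.05 -0.  ] xyaw -74.5
cup conf 0.95 px 253 195 ztop 0.0525 c [ 0.4959 -0.1264  0.0296] handle 96 -164.7
```

View pics/w15.png

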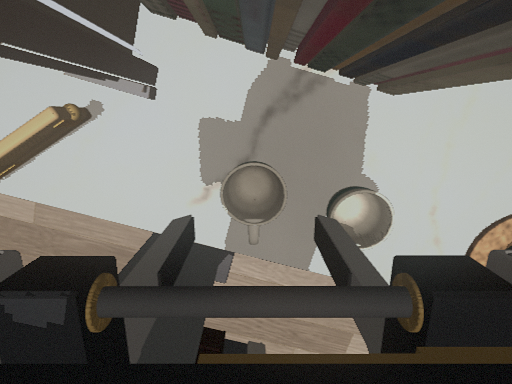

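```bash
python3 -m creep '[[[0,0,0],[0,0,50],85],[[0,0,0],[0,0,40],85],[[0,0,0],[0,0,20],85],[[0,0,0],[0,0,9],85],[[0,0,0],[0,0,0],85],[[0,0,0],[0,0,0],40],[[0,0,0],[0,0,0],40],[[0,0,0],[0,0,0],40],[[0,0,0],[0,0,0],40],[[0,0,0],[0,0,0],40]]' 20; python3 -m creep '[[[0,0,0],[0,0,-8],40],[[0,0,0],[0,0,-20],40],[[0,0,0],[0,0,-40],40],[[0,0,0],[0,0,-50],40],[[0,0,0],[0,0,-30],40],[[0,0,0],[0,0,0],40]]'
python3 -c "
from h import *
p=snapshot('wrist');save(p,'w16.png');to(.4,-.126,.16)"
```

```text
clock: 28.08
tool_pos: [0.4952, -0.127, 0.0119]
ee_rot: [[0.267, -0.964, 0.001], [-0.964, -0.267, -0.0], [0.001, -0.001, -1.0]]
force: [-0.6, -0.0, 7.4]
grip_width: 0.645
clock: 28.82
tool_pos: [0.4956, -0.1272, 0.1617]
ee_rot: [[0.267, -0.964, 0.003], [-0.964, -0.267, -0.001], [0.002, -0.003, -1.0]]
force: [0.3, -0.6, -1.1]
grip_width: 0.648
t 28.88 pos [ 0.4948 -0.1271  0.1601] F [-0.6  0.3 -1.3] w 61.0
tool shift mm [-26.3  91.1   0. ]
tilt corr (tool deg) [-0.06 -0.06 -0.  ] xyaw -74.52
```

View pics/w16.png

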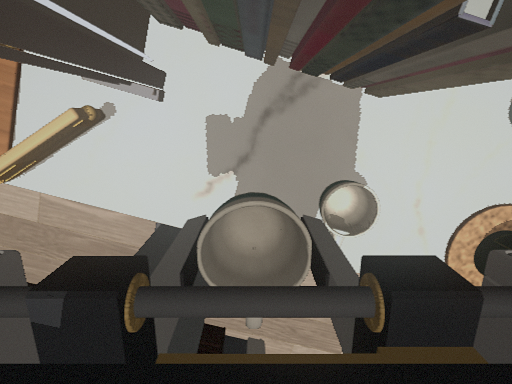

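```bash
python3 -m creep '[[[0,0,9],[0,0,0],40],[[0,0,9],[0,40,0],40],[[0,0,0],[0,45,0],40],[[0,0,0],[-50,0,0],40],[[0,0,0],[-55,0,0],40],[[0,0,0],[-55,0,0],40],[[0,0,0],[-55,0,0],40],[[0,0,0],[-55,0,0],40],[[0,0,0],[-55,0,0],40],[[0,0,0],[-55,0,0],40],[[0,0,0],[-45,0,0],40],[[0,0,0],[0,0,0],40]]'; python3 -c "
from h import *
to(.5148,.3001,.1)"
```

```text
clock: 30.38
tool_pos: [0.427, 0.2982, 0.1582]
ee_rot: [[-0.039, -0.999, -0.003], [-0.999, 0.039, 0.001], [-0.001, 0.003, -1.0]]
force: [-0.9, -0.6, -0.5]
grip_width: 0.649
t 30.38 pos [0.427  0.2982 0.1582] F [-0.9 -0.6 -0.5] w 61.0
tool shift mm [ -5.3 -87.8  57.9]
tilt corr (tool deg) [0.15 0.05 0.  ] xyaw -92.25
```

```bash
python3 -m creep '[[[0,0,0],[-3,-44,0],40],[[0,0,0],[-2,-44,0],40],[[0,0,0],[0,0,50],40],[[0,0,0],[0,0,50],40],[[0,0,0],[0,0,25],40],[[0,0,0],[0,0,8],40],[[0,0,0],[0,0,0],40],[[0,0,0],[0,0,0],40]]'; python3 -c "
from h import *
to(.5148,.3001,.020)
p=snapshot('wrist');save(p,'w17.png')"
```

```text
clock: 31.38
tool_pos: [0.5172, 0.2965, 0.0275]
ee_rot: [[-0.044, -0.999, 0.001], [-0.999, 0.044, 0.001], [-0.001, -0.001, -1.0]]
force: [-0.7, -0.7, -1.8]
grip_width: 0.647
t 31.38 pos [0.5172 0.2965 0.0275] F [-0.7 -0.7 -1.8] w 60.8
tool shift mm [-3.5  2.6  7.5]
tilt corr (tool deg) [-0.07  0.04  0.  ] xyaw -92.51
```

View pics/w17.png

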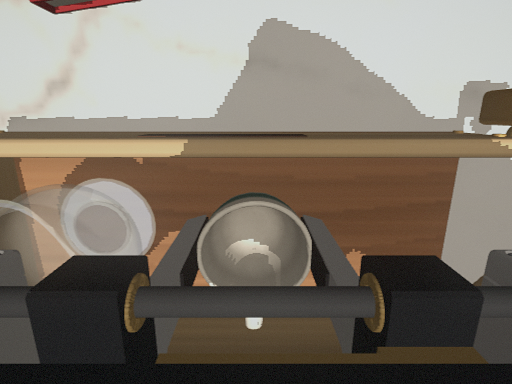

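```bash
python3 -m creep '[[[0,0,0],[0,0,4],40],[[0,0,0],[0,0,2],40],[[0,0,0],[0,0,1],40],[[0,0,0],[0,0,0],40],[[0,0,0],[0,0,0],40]]'
```

```text
clock: 32.05
tool_pos: [0.5172, 0.2964, 0.02]
ee_rot: [[-0.044, -0.999, 0.001], [-0.999, 0.044, 0.0], [-0.0, -0.001, -1.0]]
force: [0.0, -1.3, 8.2]
grip_width: 0.647
```

```bash
python3 -m creep '[[[0,0,0],[0,0,0],68],[[0,0,0],[0,0,0],74],[[0,0,0],[0,0,0],76],[[0,0,0],[0,0,0],76],[[0,0,0],[0,0,-20],76],[[0,0,0],[0,0,-50],76],[[0,0,0],[0,0,-60],76],[[0,0,0],[0,50,-60],100],[[0,0,0],[0,40,0],100],[[0,0,0],[0,0,0],100],[[0,0,0],[0,0,0],100]]';python3 -c "
from h import *
p=snapshot('wrist');save(p,'w18.png');to(.42,-.23,.2);cups(p);marks(p,['creamer_mid'])"
```

```text
clock: 33.42
tool_pos: [0.4373, 0.2997, 0.1983]
ee_rot: [[-0.044, -0.999, 0.001], [-0.999, 0.044, 0.0], [-0.0, -0.001, -1.0]]
force: [0.4, -0.6, 0.2]
grip_width: 0.999
t 33.48 pos [0.4375 0.2997 0.1979] F [-0.3 -0.3  0.6] w 94.1
tool shift mm [529.9  -6.1  -2.2]
tilt corr (tool deg) [-0.02  0.01  0.  ] xyaw -92.54
cup conf 0.75 px 253 109 ztop 0.0604 c [0.5172 0.2966 0.0297] handle 109 176.9
28 creamer_mid [(0.73, [0.5216, 0.3989, 0.0508])]
```

View pics/w18.png

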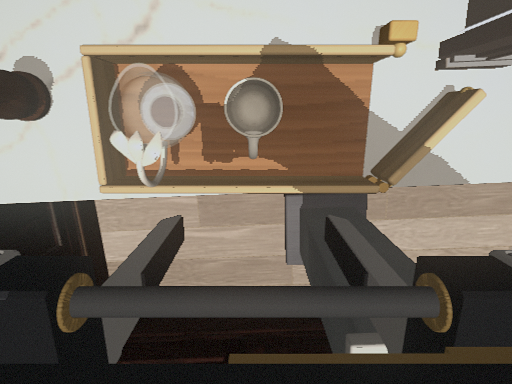

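```bash
python3 -m creep '[[[0,0,0],[59,0,0],100],[[0,0,0],[59,0,0],100],[[0,0,0],[59,0,0],100],[[0,0,0],[59,0,0],100],[[0,0,0],[59,0,0],100],[[0,0,0],[59,0,0],100],[[0,0,0],[59,0,0],100],[[0,0,0],[59,0,0],100],[[0,0,0],[58,0,0],100],[[0,0,0],[0,0,0],100],[[0,0,0],[0,0,0],100]]';python3 -c "
from h import *
p=snapshot('wrist');save(p,'w19.png');to(.495,-.23,.12);cups(p);marks(p,['cup_a_mid','tin_mid'])"
```

```text
clock: 34.95
tool_pos: [0.4137, -0.2294, 0.1971]
ee_rot: [[-0.044, -0.999, -0.001], [-0.999, 0.044, 0.001], [-0.001, 0.001, -1.0]]
force: [0.3, 0.9, -0.2]
grip_width: 0.997
t 35.0 pos [ 0.4138 -0.2289  0.1972] F [-0.   0.2  0.6] w 94.0
tool shift mm [ -2.3 -81.2  77.2]
tilt corr (tool deg) [0.02 0.04 0.  ] xyaw -92.45
cup conf 0.68 px 6 104 ztop 0.0394 c [0.5243 0.0614 0.0133] handle 11 151.5
29 cup_a_mid []
29 tin_mid [(0.64, [0.4853, -0.4546, 0.056])]
```

View pics/w19.png

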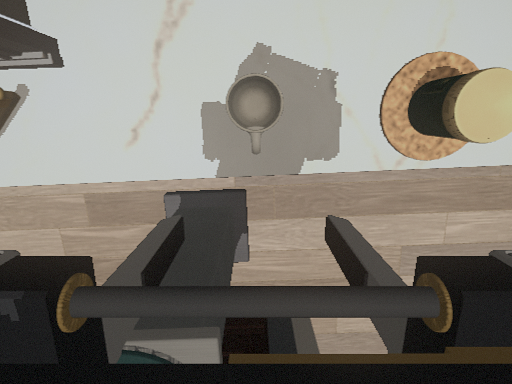

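```bash
python3 -m creep '[[[0,0,0],[-1,-40,0],85],[[0,0,0],[-1,-41,0],85],[[0,0,0],[0,0,40],85],[[0,0,0],[0,0,30],85],[[0,0,0],[0,0,0],85],[[0,0,0],[0,0,0],85]]';python3 -c "
from h import *
p=snapshot('wrist');save(p,'w20.png');to(.495,-.23,.012);cups(p);marks(p,['cup_a_mid'])"
```

```text
clock: 35.9
tool_pos: [0.4953, -0.2311, 0.1287]
ee_rot: [[-0.043, -0.999, 0.001], [-0.999, 0.043, -0.0], [0.0, -0.001, -1.0]]
force: [-0.0, -0.5, 1.2]
grip_width: 0.848
t 35.95 pos [ 0.4954 -0.2313  0.1289] F [0.4 0.7 0.8] w 79.9
tool shift mm [ -1.4   0.6 116.9]
tilt corr (tool deg) [-0.1  -0.04  0.  ] xyaw -92.49
30 cup_a_mid []
```

View pics/w20.png

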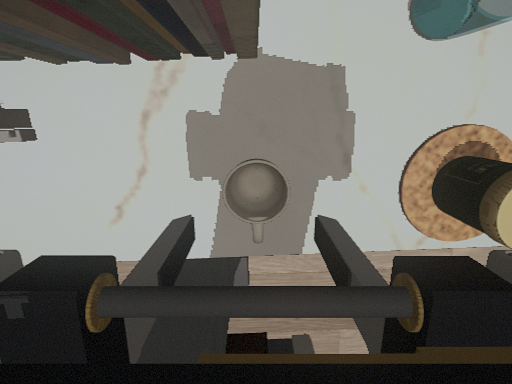

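```bash
python3 -m creep '[[[0,0,0],[0,0,50],85],[[0,0,0],[0,0,40],85],[[0,0,0],[0,0,20],85],[[0,0,0],[0,0,7],85],[[0,0,0],[0,0,0],85],[[0,0,0],[0,0,0],40],[[0,0,0],[0,0,0],40],[[0,0,0],[0,0,0],40],[[0,0,0],[0,0,0],40],[[0,0,0],[0,0,0],40]]' 20; python3 -m creep '[[[0,0,0],[0,0,-8],40],[[0,0,0],[0,0,-20],40],[[0,0,0],[0,0,-40],40],[[0,0,0],[0,0,-50],40],[[0,0,0],[0,0,-30],40],[[0,0,0],[0,0,0],40]]'
python3 -c "
from h import *
p=snapshot('wrist');save(p,'w21.png');to(.4,-.126,.16)"
```

```text
clock: 37.3
tool_pos: [0.4951, -0.2317, 0.011]
ee_rot: [[-0.044, -0.999, 0.001], [-0.999, 0.044, -0.001], [0.001, -0.001, -1.0]]
force: [-0.8, -1.4, 7.4]
grip_width: 0.645
clock: 38.05
tool_pos: [0.4955, -0.2316, 0.1608]
ee_rot: [[-0.044, -0.999, 0.003], [-0.999, 0.044, -0.002], [0.002, -0.003, -1.0]]
force: [-0.5, -0.6, -1.8]
grip_width: 0.648
t 38.1 pos [ 0.4947 -0.2313  0.1592] F [-0.2 -0.2 -0.9] w 61.0
tool shift mm [-101.    99.3   -1. ]
tilt corr (tool deg) [-0.07 -0.04  0.  ] xyaw -92.51
```

View pics/w21.png

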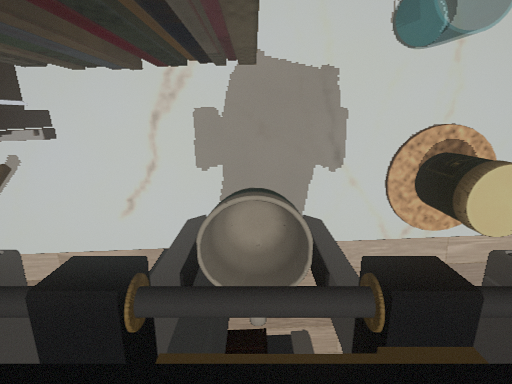

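```bash
python3 -m creep '[[[0,0,0],[0,35,0],40],[[0,0,0],[-10,40,0],40],[[0,0,0],[-50,0,0],40],[[0,0,0],[-55,0,0],40],[[0,0,0],[-55,0,0],40],[[0,0,0],[-55,0,0],40],[[0,0,0],[-55,0,0],40],[[0,0,0],[-55,0,0],40],[[0,0,0],[-55,0,0],40],[[0,0,0],[-50,0,0],40],[[0,0,0],[0,0,0],40],[[0,0,0],[0,0,0],40]]'; python3 -c "
from h import *
to(.511,.2112,.019)"
```

```text
clock: 39.6
tool_pos: [0.4383, 0.211, 0.1575]
ee_rot: [[-0.044, -0.999, -0.002], [-0.999, 0.044, -0.001], [0.001, 0.002, -1.0]]
force: [-0.9, -0.3, -1.2]
grip_width: 0.646
t 39.6 pos [0.4383 0.211  0.1575] F [-0.9 -0.3 -1.2] w 60.7
tool shift mm [ -3.5 -72.9 138.3]
tilt corr (tool deg) [ 0.11 -0.04  0.  ] xyaw -92.49
```

```bash
python3 -m creep '[[[0,0,0],[-2,-36,0],40],[[0,0,0],[-1,-36,0],40],[[0,0,0],[0,0,50],40],[[0,0,0],[0,0,50],40],[[0,0,0],[0,0,25],40],[[0,0,0],[0,0,8],40],[[0,0,0],[0,0,0],40],[[0,0,0],[0,0,0],40]]'; python3 -c "
from h import *
to(.511,.2112,.019)"
```

```text
clock: 40.6
tool_pos: [0.5117, 0.2114, 0.0266]
ee_rot: [[-0.044, -0.999, 0.002], [-0.999, 0.044, 0.0], [-0.0, -0.002, -1.0]]
force: [-0.5, -0.5, -0.2]
grip_width: 0.649
t 40.6 pos [0.5117 0.2114 0.0266] F [-0.5 -0.5 -0.2] w 61.0
tool shift mm [0.3 0.7 7.6]
tilt corr (tool deg) [-0.09  0.03 -0.  ] xyaw -92.53
```

```bash
python3 -m creep '[[[0,0,0],[0,0,4],40],[[0,0,0],[0,0,2],40],[[0,0,0],[0,0,1],40],[[0,0,0],[0,0,0],40],[[0,0,0],[0,0,0],40]]'
```

```text
clock: 41.22
tool_pos: [0.5116, 0.2114, 0.019]
ee_rot: [[-0.044, -0.999, 0.001], [-0.999, 0.044, -0.0], [0.0, -0.001, -1.0]]
force: [-0.3, -2.2, 8.3]
grip_width: 0.649
```

```bash
python3 -m creep '[[[0,0,0],[0,0,0],68],[[0,0,0],[0,0,0],74],[[0,0,0],[0,0,0],76],[[0,0,0],[0,0,0],76],[[0,0,0],[0,0,-20],76],[[0,0,0],[0,0,-50],76],[[0,0,0],[0,0,-60],76],[[0,0,0],[0,50,-60],60],[[0,0,0],[30,40,0],30],[[0,0,0],[0,0,0],0],[[0,0,0],[0,0,0],0]]';python3 -c "
from h import *
p=snapshot('wrist');save(p,'w22.png');to(.42,.05,.2);cups(p);marks(p,['creamer_mid','gate_hinge','gate_push','cup_c_mid'])
p=snapshot('top');cups(p);marks(p,['tin_mid','mat_top']);c=p['pixels'][140:250,90:480];cv2.imwrite('pics/t22.png',cv2.cvtColor(cv2.resize(c,None,fx=2,fy=2,interpolation=cv2.INTER_CUBIC),cv2.COLOR_RGB2BGR))"
```

```text
clock: 42.6
tool_pos: [0.4302, 0.1852, 0.1975]
ee_rot: [[-0.044, -0.999, 0.002], [-0.999, 0.044, 0.0], [-0.0, -0.002, -1.0]]
force: [0.1, 0.2, 0.1]
grip_width: 0.369
t 42.65 pos [0.4303 0.1854 0.1971] F [-0.8  0.   0.3] w 30.9
tool shift mm [135.7   4.3  -3. ]
tilt corr (tool deg) [-0.04  0.03  0.  ] xyaw -92.51
cup conf 0.8 px 147 109 ztop 0.0603 c [0.517  0.2958 0.0298] handle 186 178.2
32 creamer_mid [(0.85, [0.5209, 0.4026, 0.0492])]
32 gate_hinge [(0.94, [0.4206, 0.1528, 0.0322])]
32 gate_push [(0.63, [0.4976, 0.0737, 0.0344])]
32 cup_c_mid [(0.39, [0.517, 0.2087, 0.0323])]
cup conf 0.67 px 198 191 ztop 0.1242 c [0.4966 0.3986 0.0182] handle 36 5.2
cup conf 0.45 px 402 220 ztop 0.1037 c [ 0.4861 -0.4501  0.0259] handle 0 0.0
cup conf 0.37 px 219 193 ztop 0.0643 c [0.5203 0.2932 0.0319] handle 0 0.0
33 tin_mid [(0.77, [0.4839, -0.4523, 0.0541]), (0.74, [0.4837, -0.4545, 0.0054]), (0.53, [0.4751, 0.7146, 0.0433])]
33 mat_top [(0.67, [0.4833, -0.4562, 0.0026])]
```

View pics/w22.png

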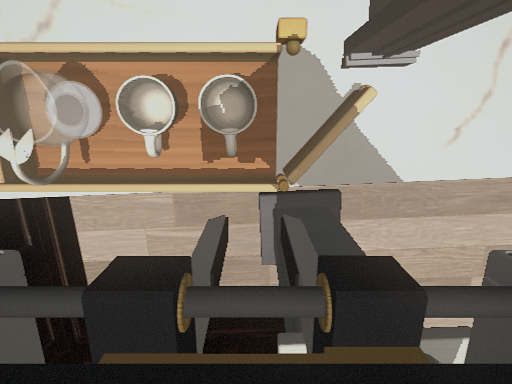

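View pics/t22.png

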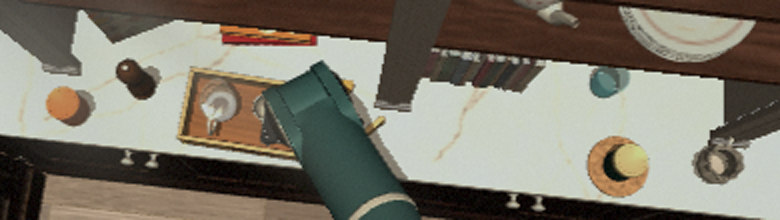

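```bash
python3 -m creep '[[[0,0,0],[50,0,0],0],[[0,0,0],[50,0,0],0],[[0,0,0],[45,0,0],0],[[0,0,0],[0,0,60],0],[[0,0,0],[0,0,60],0],[[0,0,0],[0,0,35],0],[[0,0,0],[0,0,17],0],[[0,0,0],[0,0,0],0],[[0,0,0],[0,0,0],0]]' 20;python3 -c "
from h import *
p=snapshot('wrist');save(p,'w23.png');to(.4994,.1282,.025);marks(p,['gate_hinge','gate_push'])"
```

```text
clock: 44.22
tool_pos: [0.4238, 0.0403, 0.0251]
ee_rot: [[-0.044, -0.999, 0.001], [-0.999, 0.044, 0.0], [-0.0, -0.001, -1.0]]
force: [-0.1, -0.2, 0.0]
grip_width: 0.002
t 44.27 pos [0.424  0.0402 0.0253] F [-0.4  0.2  0.7] w -0.1
tool shift mm [-91.2 -71.5   0.4]
tilt corr (tool deg) [-0.07  0.    0.  ] xyaw -92.51
34 gate_hinge [(0.77, [0.421, 0.1485, 0.0357])]
34 gate_push [(0.59, [0.4991, 0.0718, 0.0376])]
```

View pics/w23.png

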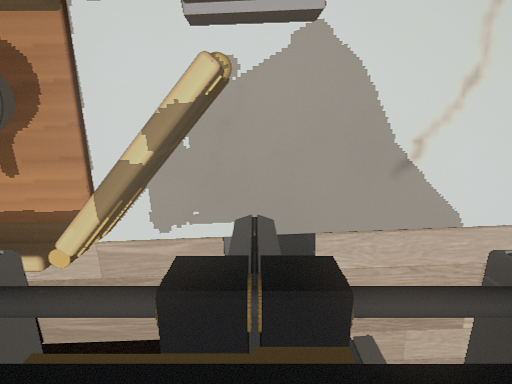

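```bash
python3 -m creep '[[[0,0,0],[-6,-20,0],0],[[0,0,0],[-6,-20,0],0],[[0,0,0],[-8,-3,0],0],[[0,0,0],[-8,-3,0],0],[[0,0,0],[-8,-3,0],0],[[0,0,0],[-8,-3,0],0],[[0,0,0],[-8,-3,0],0],[[0,0,0],[-8,-3,0],0],[[0,0,0],[-8,-3,0],0],[[0,0,0],[0,0,0],0]]';python3 -c "
from h import *
p=snapshot('wrist');save(p,'w24.png');to(.4994,.1282,.025)"
```

```text
clock: 45.62
tool_pos: [0.4874, 0.1062, 0.0244]
ee_rot: [[-0.043, -0.999, 0.0], [-0.999, 0.043, 0.0], [-0.0, -0.0, -1.0]]
force: [1.0, -0.5, 0.3]
grip_width: 0.008
t 45.67 pos [0.4872 0.1057 0.0243] F [-0.1  0.  -0.2] w 0.6
tool shift mm [-23.  -11.2  -0.7]
tilt corr (tool deg) [0.02 0.01 0.  ] xyaw -92.48
```

View pics/w24.png

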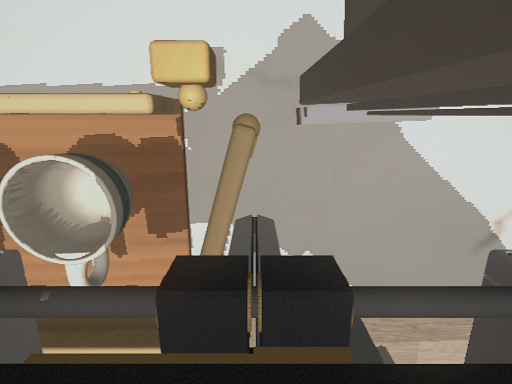

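```bash
python3 -m creep '[[[0,0,0],[-6,-3,0],0],[[0,0,0],[-6,-3,0],0],[[0,0,0],[-4,-2,0],0],[[0,0,0],[-4,0,0],0],[[0,0,0],[-3,0,0],0],[[0,0,0],[0,0,0],0]]';python3 -c "
from h import *
p=snapshot('wrist');save(p,'w25.png');to(.4994,.1282,.025)"
```

```text
clock: 46.42
tool_pos: [0.4964, 0.1284, 0.0244]
ee_rot: [[-0.044, -0.999, 0.0], [-0.999, 0.044, 0.0], [-0.0, -0.0, -1.0]]
force: [-0.6, -0.7, -0.5]
grip_width: 0.008
t 46.48 pos [0.4963 0.1284 0.0244] F [ 0.9 -1.1 -0.4] w 0.1
tool shift mm [ 0.  -3.1 -0.6]
tilt corr (tool deg) [ 0.    0.02 -0.  ] xyaw -92.49
```

View pics/w25.png

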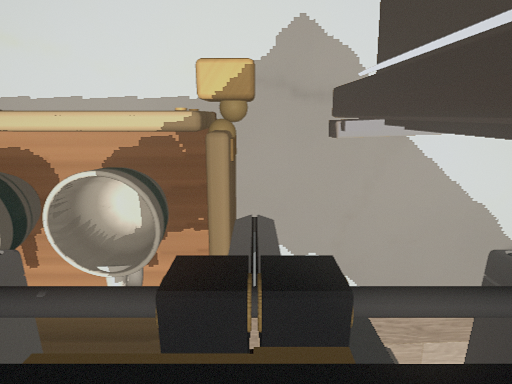

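```bash
python3 -m creep '[[[0,0,0],[-2,0,0],0],[[0,0,0],[-2,0,0],0],[[0,0,0],[0,0,0],0]]'; python3 -m creep '[[[0,0,0],[-2,0,0],0],[[0,0,0],[0,0,0],0]]'
```

```text
clock: 46.85
tool_pos: [0.4963, 0.1299, 0.0243]
ee_rot: [[-0.045, -0.999, -0.001], [-0.999, 0.045, -0.003], [0.003, 0.001, -1.0]]
force: [-0.8, -13.4, 6.6]
grip_width: 0.006
clock: 47.1
tool_pos: [0.4964, 0.1301, 0.0243]
ee_rot: [[-0.047, -0.999, -0.002], [-0.999, 0.047, -0.005], [0.005, 0.002, -1.0]]
force: [-2.6, -24.5, 11.6]
grip_width: 0.003
```

Firm stop against the shut gate. Back off and check everything.

```bash
python3 -m creep '[[[0,0,0],[8,0,0],0],[[0,0,0],[30,20,0],0],[[0,0,0],[20,20,-40],0],[[0,0,0],[0,20,-60],0],[[0,0,0],[0,10,-60],0],[[0,0,0],[0,0,-10],0],[[0,0,0],[-20,0,0],0],[[0,0,0],[0,0,0],0]]';python3 -c "
from h import *
p=snapshot('wrist');save(p,'w26.png');to(.42,.05,.2);cups(p);marks(p,['creamer_mid','gate_hinge','gate_push'])
w=cloud(p);m=mask(p,'gate_hinge');q=w[m];q=q[(q[:,2]>.05)];print(len(q),np.degrees(np.arctan(np.polyfit(q[:,0],q[:,1],1)[0])))
p=snapshot('top');marks(p,['tin_mid','mat_top','gate_push','tumbler']);c=p['pixels'][140:250,90:480];cv2.imwrite('pics/t26.png',cv2.cvtColor(cv2.resize(c,None,fx=2,fy=2,interpolation=cv2.INTER_CUBIC),cv2.COLOR_RGB2BGR))"
```

```text
clock: 48.1
tool_pos: [0.425, 0.1, 0.1934]
ee_rot: [[-0.042, -0.999, -0.0], [-0.999, 0.042, 0.0], [-0.0, 0.0, -1.0]]
force: [-0.7, 0.5, -0.8]
grip_width: 0.006
t 48.15 pos [0.425  0.0993 0.1932] F [0.3 0.4 0.1] w 0.6
tool shift mm [49.5  2.9 -6.8]
tilt corr (tool deg) [0.05 0.01 0.  ] xyaw -92.44
cup conf 0.95 px 68 108 ztop 0.0602 c [0.5169 0.2955 0.0299] handle 253 178.3
37 creamer_mid []
37 gate_hinge [(0.9, [0.4189, 0.1477, 0.033])]
37 gate_push [(0.55, [0.5329, 0.1424, 0.036])]
1650 -2.161955593748313
38 tin_mid [(0.85, [0.4772, 0.7148, 0.0466])]
38 mat_top [(0.61, [0.485, -0.4536, 0.0019]), (0.61, [0.4844, -0.4512, 0.0524])]
38 gate_push []
38 tumbler [(0.62, [0.4852, -0.4529, 0.003]), (0.54, [0.6591, -0.4135, -0.0006])]
```

View pics/w26.png

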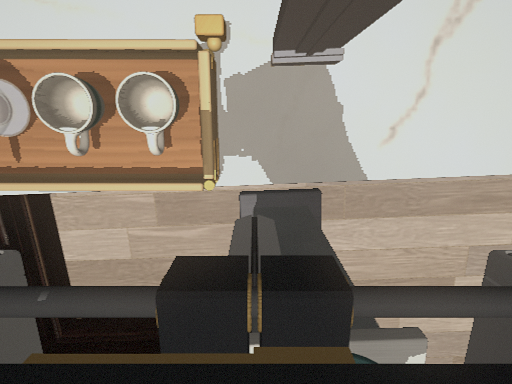

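View pics/t26.png

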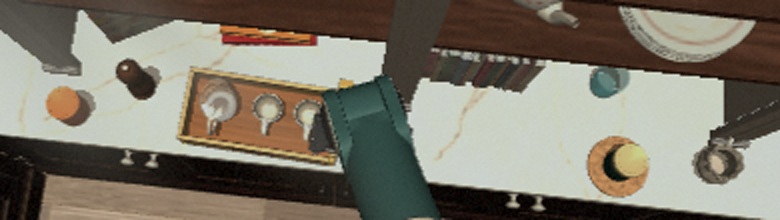

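```bash
python3 -m creep '[[[0,0,0],[55,0,0],0],[[0,0,0],[60,-3,0],0],[[0,0,0],[60,-3,0],0],[[0,0,0],[60,-3,0],0],[[0,0,0],[60,-3,0],0],[[0,0,0],[60,-3,0],0],[[0,0,0],[60,-3,0],0],[[0,0,0],[60,-3,0],0],[[0,0,0],[60,-3,0],0],[[0,0,0],[0,0,0],0],[[0,0,0],[0,0,0],0]]';python3 -c "
from h import *
p=snapshot('wrist');save(p,'w27.png');marks(p,['tin_mid','mat_top'])
w=cloud(p);t=(np.hypot(w[...,0]-.486,w[...,1]+.455)<.09)
print(top_circle(p,t,.09,.102))
q=w[t&(w[...,2]>.0055)&(w[...,2]<.012)];h=cv2.convexHull((q[:,:2]*1000).astype(np.float32));print(cv2.minEnclosingCircle(h),np.percentile(q,[1,99],axis=0).round(4).tolist())
p=snapshot('top');marks(p,['gate_push','gate_hinge','creamer_mid']);cups(p);c=p['pixels'][165:230,170:370];cv2.imwrite('pics/t27.png',cv2.cvtColor(cv2.resize(c,None,fx=4,fy=4,interpolation=cv2.INTER_CUBIC),cv2.COLOR_RGB2BGR))"
```

```text
clock: 50.02
tool_pos: [0.4258, -0.4358, 0.1933]
ee_rot: [[-0.043, -0.999, -0.0], [-0.999, 0.043, 0.001], [-0.001, 0.0, -1.0]]
force: [-0.4, -0.7, 0.5]
grip_width: 0.005
39 tin_mid []
39 mat_top []
(array([ 485.2, -454.3]), 34.5, array([ 0.4861, -0.4541,  0.0965]), 4219)
((485.07928466796875, -455.07513427734375), 64.91312408447266) [[0.4236, -0.5166, 0.0068], [0.547, -0.3935, 0.0105]]
40 gate_push [(0.67, [0.5319, 0.1365, 0.0314]), (0.25, [0.5178, 0.4028, 0.0487])]
40 gate_hinge [(0.61, [0.4239, 0.1509, 0.035])]
40 creamer_mid [(0.62, [0.5145, 0.4046, 0.0507])]
cup conf 0.56 px 223 194 ztop 0.0645 c [0.5157 0.2957 0.0293] handle 9 177.2
```

View pics/w27.png

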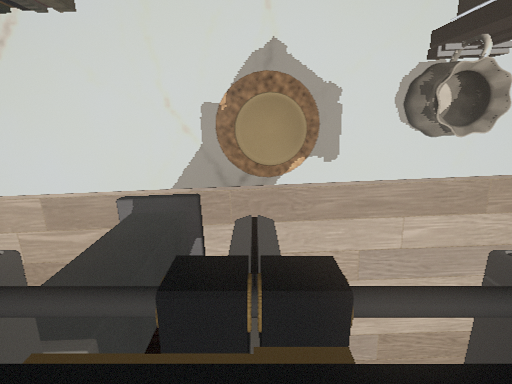

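View pics/t27.png

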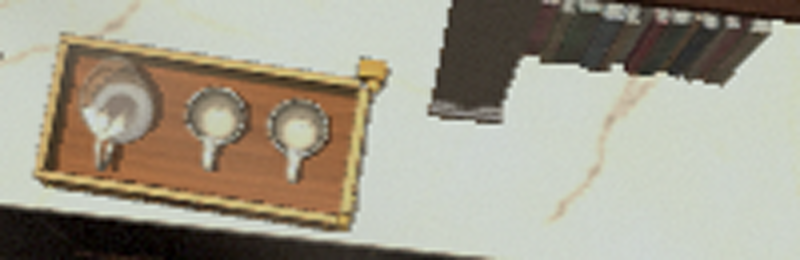

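```bash
python3 -c "
from rig import *
print(finish_job())"
```

```text
the job is handed in; nothing more can be done
None
```

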